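# Clear the slide dryer cover, align its quarter-turn fastener, hold it shut

## Task

Clear the slide dryer's loose service cover by stacking its two coverslip boxes squarely and centred on the maroon carton: first the blue box on the carton, then the green one on the blue. Then turn the cover's quarter-turn fastener clockwise until the yellow line on its wing lines up with the two yellow marks on the cover, and after that press the cover down flush with its frame and finish while still holding it pressed there with the fingers, so that a technician can screw it on. Leave the other things on the bench alone.

Things in the scene. Friction and masses are not known exactly. Their poses are not given: they have to be found in the camera images.
- dryer: The slide dryer: a fixed white case 190 (x) x 300 (y) x 66 mm high on the worktop; origin at the centre of its underside, x to the back, y to the left along its long side, z up. Its top edge is an aluminium frame 14 mm wide, top at z = 66 mm, round the cover.
- cover (a joint): Grey service cover, 158 (x) x 268 (y) mm, sprung straight up and down, in m. 0: up, upper face 74 mm above the worktop, 8 mm proud of the frame. 0.008: home, flush at 66 mm. Starts to sink at 8 N, home at 14 N; rises when let go. Press anywhere on it or on the fastener. With the fastener out of line its cross pin hits the case and the cover stops after 2 mm; in line, the pin enters its slot.
- cover_centre_home (a point): Centre of the dryer's top, fixed to the case, 66 mm above the worktop: where the centre of the cover's upper face lies when home. Axes as dryer.
- fastener (a joint): Angle of the quarter-turn fastener at the cover's centre, rad, range 0 to 2.1, growing clockwise from above. 0: wing along the dryer's x axis; 1.571: along its y axis, in line with the two yellow marks (4 x 20 mm lines on the cover either side of the fastener). Starts between 0.15 and 0.7; can be overshot. Stays where it is left (friction 0.06 N m).
- fastener_grip (a point): On the fastener's axis at mid-height of its black wing, 18 mm above the cover's upper face (92 mm above the worktop while the cover is up). Wing 44 mm long, 12 mm wide, top 29 mm above the cover, on a steel disc of 40 mm diameter whose top is 8 mm above the cover; yellow line along the wing's top. x axis: along the wing.
- carton: Maroon carton standing on the worktop, 32 (x) x 82 (y) x 30 mm high, 0.21 kg, loose; origin at the centre of its underside. The foot of the column.
- blue_box: Blue closed coverslip box, 34 x 34 x 22 mm, about 30 g; starts on one end of the cover, 95 mm or so from the fastener (left or right varies); origin at the centre of its underside.
- green_box: Green closed coverslip box, 34 x 34 x 22 mm, about 30 g; starts on the other end of the cover; origin at the centre of its underside.
- oil_bottle: Small amber bottle with dropper cap, diameter 27, 83 mm high, loose bystander on the left of the bench; origin at the centre of its underside.
- petri: Round petri dish, diameter 62, 15 mm high, loose bystander behind on the right; origin at the centre of its underside.

How it is judged:
By the outcome, as a careful person would: the job done as asked, in the order asked, and still so for the second after the job is handed in, while the arm keeps its last pose, push and grip.
It also fails if it takes over 67 s, if anything falls off the work surface, if the arm or the gripper's body presses on something with over 40 N, if the wrist force passes 120 N, or if a joint passes its speed limit or range.

## Robot

A 6-joint arm with a two-finger parallel gripper is mounted at the origin on a cart in front of the work surface, level with it; the furniture and walls round the work are solid. World frame = base frame: x ahead of the robot, y to its left, z up, the work surface at z = 0. Lengths are in m, angles in rad, forces in N, time in s.
With the tool pointing down it reaches from about 0.35 to 0.975 m from the base axis. Payload 4.9 kg.
Tool frame: the origin (TCP) lies midway between the tips of the shut fingers; the grasp point (between the pads) lies 19 mm behind it; z points along the fingers, y is the direction in which the jaws open and shut (so a half turn about z gives the same grasp; the last joint's range is limited). The gripper opens to 85 mm and grips with 20 to 120 N. Pads are 22 mm wide; open, the fingers measure 114 mm over their backs; the gripper's body (76 mm by 85 mm) begins 54 mm behind the grasp point. The pads swing forward as they close: fully open they stand 13 mm farther back than shut.
Start: joints at [-1.348, 0.053, 1.613, -0, 1.476, -0.119], TCP at [0.209, -0.589, 0.231] pointing down, gripper open.
Joint ranges: [-3.01, 3.01], [-1.01, 2.22], [0.06, 2.58], [-1.02, 4.17], [0.09, 2.62], [-3.14, 3.14]. Speed limits (rad/s): [2.57, 2.57, 3.14, 3.14, 3.14, 3.14].

## Interface

Orientations are given as a rotation vector (axis times angle).
In Python, from station import ctrl gives the robot as it stands.
- The arm moves only by the tool jog_arm, never from a script. Its argument "steps" is a list of rows, each an object of numbers: "dx", "dy", "dz": the shift along the world's x, y, z in units of 60 mm (1.0 is 60 mm); "twist": the turn about the world's z in units of 10 degrees (1.0 is 10 degrees). A call has 1 to 5 rows; each row is the pose to reach, as a shift and turn from the pose measured when the call began; what a row does not reach only later rows make up. A row lasts 1/8 s, in which the tool goes at most 62.5 mm and 10.7 degrees, less where a joint would pass 70% of its speed; a pose out of reach is approached as far as the arm can. A call with a gripper value outside its range is refused whole. "gripper" is the closure in counts, from 0 (fully open) to 255 (shut), set as the call begins (left out, the last holds). The fingers move at their own pace and stop on an object; "newtons" is the grip in N (left out, the last holds). Time passes only in rows, so rows that repeat a pose let the fingers close. It gives the time, the measured TCP pose, the force and the opening at its end, in the units of the state.
- ctrl.get_obs(): the state, without advancing time (a new reading comes with each control period).
- ctrl.get_image(name): name is "scene" or "top" or "wrist"; returns a dict with "frame" (480x640x3 uint8, red, green, blue), "range_z" (480x640 float32, m along the optical axis (not along the pixel's ray), 0 where there is no reading), "fx", "fy", "cx", "cy" (pixels), "D" ([k1, k2, p1, p2, k3] as OpenCV has them; the pictures are not rectified), "extrinsics" (4x4, takes a point from camera to world coordinates). Camera axes: x right, y down, z forward; pixel columns grow to the right and rows downward; lengths in m; the calibration is good to about 2 mm. A picture is of the moment at which its call begins.
- ctrl.finish_job(): hands the job in, once; it reports no verdict.
The state is a dict: "t": time; "q": joint angles; "dq": joint speeds; "effort": joint torques, N m; "tool_pos": TCP position; "tool_rot": TCP orientation; "contact_force": force on the tool from outside, world axes, zero at the start; "wrist_torque": the same for the moment, N m; "opening": finger opening in m.
Only numpy, scipy, OpenCV 4.12 (cv2) and the standard library are available. Lean on these libraries where they do the work, as an engineer would, in place of code of your own. Each camera call takes 0.05 s, during which the arm holds its last target.

## Working session

There is one attempt and no reset: what is moved stays moved. The work goes in short steps, Python scripts to look and compute and a tool call to move; the robot and the scene stay as the last step left them, time stands still between calls to the robot, and variables do not carry over. Pictures are saved under pics/ and viewed, and the job is handed in when it is done.

Besides the shell and the picture viewer there is one more tool, called after ">>>" as name([rows], argument=value, ...), one row to a line, values as JSON. jog_arm: Moves the arm, as the interface text tells. Its arguments: {"type":"object","properties":{"steps":{"type":"array"},"gripper":{"type":"number"},"newtons":{"type":"number"}},"required":["steps"]}

```bash
mkdir -p pics; ls; python3 - <<'E'
from station import ctrl
import cv2,numpy as np
print(ctrl.get_obs())
for n in ["scene","top","wrist"]:
    im=ctrl.get_image(n)
    cv2.imwrite(f"pics/{n}0.png",im["frame"][:,:,::-1])
    np.savez(f"pics/{n}0.npz",**im)
    print(n,im["fx"],im["cx"],im["cy"],im["D"],np.round(im["extrinsics"],4).tolist())
E
```

```text
pics
{'t': 0.0, 'q': array([-1.34801572e+00,  5.33834410e-02,  1.61432053e+00,  1.92554361e-05,
        1.47596999e+00, -1.19016726e-01]), 'dq': array([-0.00049271, -0.00059269, -0.00054939,  0.00080445, -0.00015562,
        0.00054062]), 'effort': array([ 3.10932810e-03, -3.93679476e+01, -3.70170593e+01,  2.98567033e-05,
        6.94394927e-03,  8.05436144e-06]), 'tool_pos': array([ 0.20934452, -0.58823305,  0.23003068]), 'tool_rot': array([-3.09377825e+00, -5.33927848e-01,  1.39382776e-04]), 'contact_force': array([0.1546348 , 0.0914674 , 0.35371862]), 'wrist_torque': array([-0.04581905,  0.04617959,  0.01333897]), 'opening': 0.0855819205881405}
scene 464.19555099723954 316.4926081902672 242.40850005454635 [-0.07263989  0.          0.          0.          0.        ] [[-0.651, -0.4386, 0.6195, -0.1376], [-0.7589, 0.3581, -0.5439, 0.7249], [0.0167, -0.8243, -0.566, 0.7769], [0.0, 0.0, 0.0, 1.0]]
top 507.74115016218514 315.97533667247035 231.0306624363767 [-0.13447403  0.          0.          0.          0.        ] [[0.0254, -0.9977, 0.0629, 0.4877], [-0.9994, -0.027, -0.0238, 0.0716], [0.0254, -0.0622, -0.9977, 1.3997], [0.0, 0.0, 0.0, 1.0]]
wrist 398.8324417468157 318.92693106631424 239.23225476451503 [-0.03069628  0.          0.          0.          0.        ] [[0.3342, -0.8914, -0.3063, 0.288], [-0.9425, -0.3166, -0.1067, -0.56], [-0.0018, 0.3244, -0.9459, 0.3719], [0.0, 0.0, 0.0, 1.0]]
```

View pics/scene0.png

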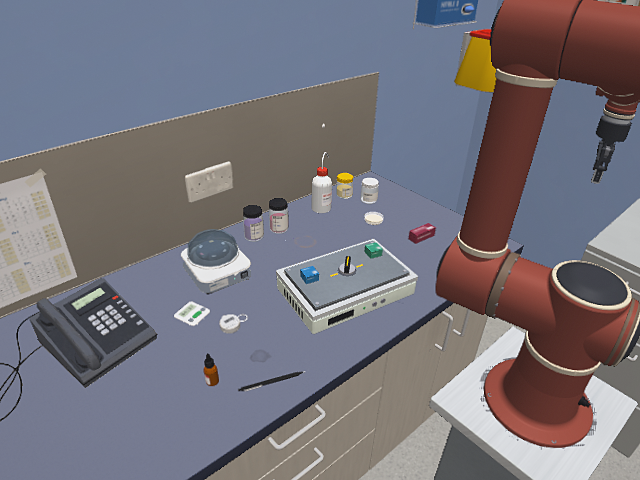

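View pics/top0.png

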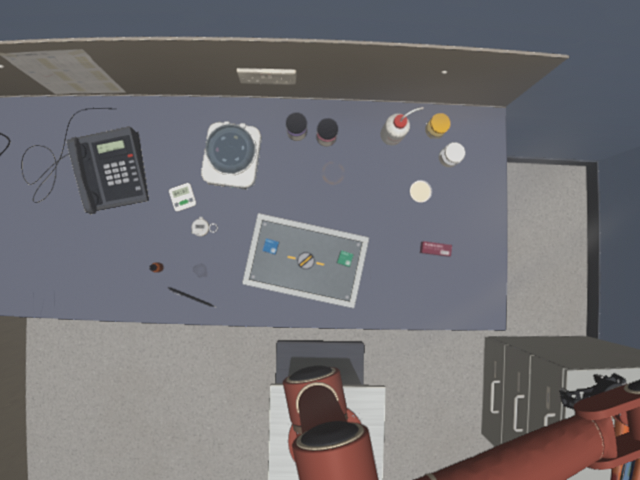

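```bash
python3 - <<'E'
import cv2
im=cv2.imread("pics/top0.png")
cv2.imwrite("pics/top0c.png",cv2.resize(im[100:300,180:460],None,fx=2.8,fy=2.8,interpolation=cv2.INTER_CUBIC))
E
```

```text
(no output)
```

View pics/top0c.png

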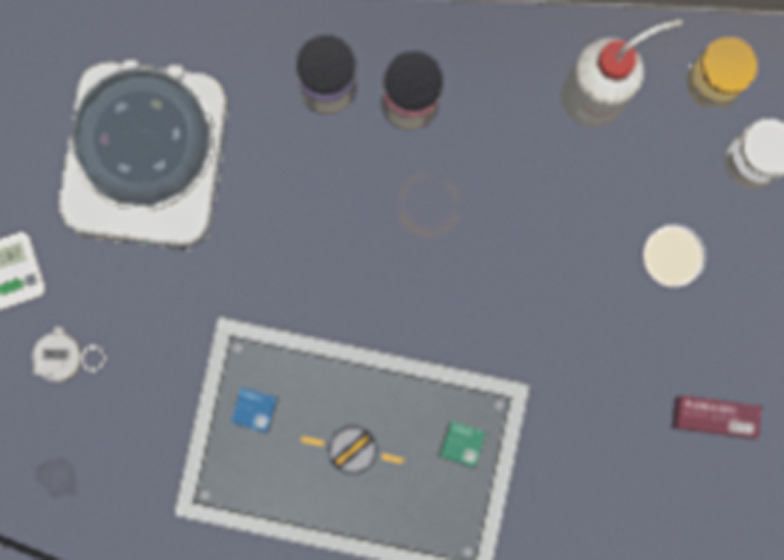

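```bash
cat > h.py <<'E'
import numpy as np,cv2
def load(n): return dict(np.load(f"pics/{n}.npz"))
def K(im): return np.array([[im["fx"],0,im["cx"]],[0,im["fy"],im["cy"]],[0,0,1.]])
def rays(im,uv):
    p=cv2.undistortPoints(np.asarray(uv,float).reshape(-1,1,2),K(im),im["D"])[:,0]
    return np.c_[p,np.ones(len(p))]
def at_z(im,uv,z):
    r=rays(im,uv)@im["extrinsics"][:3,:3].T; o=im["extrinsics"][:3,3]
    return o+r*((z-o[2])/r[:,2])[:,None]
def at_d(im,uv):
    uv=np.asarray(uv,float).reshape(-1,2); d=im["range_z"][uv[:,1].round().astype(int),uv[:,0].round().astype(int)]
    return (rays(im,uv)*d[:,None])@im["extrinsics"][:3,:3].T+im["extrinsics"][:3,3]
def tri(ims,uvs):
    A=np.zeros((3,3));b=np.zeros(3)
    for im,uv in zip(ims,uvs):
        d=(rays(im,[uv])@im["extrinsics"][:3,:3].T)[0];d/=np.linalg.norm(d);P=np.eye(3)-np.outer(d,d)
        A+=P;b+=P@im["extrinsics"][:3,3]
    return np.linalg.solve(A,b)
def proj(im,X):
    T=np.linalg.inv(im["extrinsics"]);r=cv2.Rodrigues(T[:3,:3])[0]
    return cv2.projectPoints(np.asarray(X,float).reshape(-1,1,3),r,T[:3,3],K(im),im["D"])[0][:,0]
def snap(n,tag):
    from station import ctrl
    im=ctrl.get_image(n);np.savez(f"pics/{tag}.npz",**im);cv2.imwrite(f"pics/{tag}.png",im["frame"][:,:,::-1]);return im
def mask(im,c):
    h=cv2.cvtColor(im["frame"],cv2.COLOR_RGB2HSV);H,S,V=[h[...,i].astype(int) for i in range(3)]
    return {"blue":(H>95)&(H<112)&(S>140),"green":(H>65)&(H<92)&(S>110),"maroon":((H>165)|(H<4))&(S>90),"yellow":(H>15)&(H<30)&(S>130)}[c]
def comps(im,c,roi=None,amin=20):
    m=mask(im,c).astype(np.uint8)
    if roi: 
        z=np.zeros_like(m);z[roi[1]:roi[3],roi[0]:roi[2]]=1;m*=z
    n,l,s,ce=cv2.connectedComponentsWithStats(m)
    return [(l==i,s[i],ce[i]) for i in range(1,n) if s[i][4]>=amin]
E
python3 - <<'E'
from h import *
im=load("top0")
for c in ["blue","green","maroon","yellow"]:
    for m,s,ce in comps(im,c,(180,200,470,310),10):
        v,u=np.nonzero(m);P=at_d(im,np.c_[u,v])
        print(c,s,ce.round(1),"depth z",np.percentile(P[:,2],[10,50,90]).round(4),"ctr",np.median(P,0).round(4))
        top=P[P[:,2]>np.percentile(P[:,2],90)-.006]
        r=cv2.minAreaRect((top[:,:2]*1000).astype(np.float32));print("   ",r)
# frame corners read from the crop
cor=np.array([[220,320],[527,385],[178,515]])/2.8+[180,100]
Q=at_z(im,cor,.066);print(Q.round(4))
d=Q[1]-Q[0];print("yaw long(-y)",np.degrees(np.arctan2(d[0],-d[1])),np.linalg.norm(d)); d=Q[0]-Q[2];print(np.degrees(np.arctan2(-d[1],d[0])),np.linalg.norm(d))
print("ctr",((Q[1]+Q[2])/2).round(4))
print(at_d(im,[[302,267],[306,250],[420,191],[157,267]]))
E
```

```text
blue [264 242  14  10  70] [269.7 245.8] depth z [0.0938 0.0966 0.1002] ctr [0.5285 0.16   0.0966]
    ((526.86328125, 156.1611328125), (23.118993759155273, 33.2440185546875), 1.2884140014648438)
green [180 201   7   3  11] [183. 202.] depth z [0.0159 0.0191 0.0233] ctr [0.6448 0.4061 0.0191]
    ((644.3770751953125, 404.804931640625), (3.362868070602417, 16.43893814086914), 30.005578994750977)
green [338 254  14  10  65] [344.1 258.3] depth z [0.0941 0.0964 0.1002] ctr [ 0.5021 -0.0308  0.0964]
    ((500.2165832519531, 10.288520812988281), (23.00503158569336, 122.97145080566406), 0.97157222032547)
maroon [422 242  18  12 105] [428.9 249.4] depth z [0.0271 0.0307 0.0345] ctr [ 0.5308 -0.269   0.0307]
    ((535.7950439453125, -275.4382019042969), (47.087371826171875, 27.293392181396484), 83.28741455078125)
maroon [443 245   8   7  39] [446.6 247.4] depth z [0.028  0.0315 0.0361] ctr [ 0.5397 -0.3197  0.0315]
    ((538.9187622070312, -320.00946044921875), (24.063560485839844, 11.960240364074707), 68.66741943359375)
yellow [300 256  11  10  26] [305.2 260.5] depth z [0.1006 0.1036 0.1068] ctr [0.4934 0.0655 0.1036]
    ((493.1911926269531, 66.45454406738281), (4.564671993255615, 30.602611541748047), 41.28521728515625)
[[ 0.6118  0.1922  0.066 ]
 [ 0.5583 -0.0986  0.066 ]
 [ 0.4279  0.2258  0.066 ]]
yaw long(-y) -10.424207969324309 0.2956926421384219
10.341956252162893 0.18694188976224232
ctr [0.4931 0.0636 0.066 ]
[[ 0.47648986  0.07399769  0.08984806]
 [ 0.5207202   0.06481669  0.08176506]
 [ 0.69354491 -0.24670994  0.01937818]
 [ 0.46513927  0.4604707   0.05291822]]
```

>>> jog_arm([
  {"dx": 0.7,"dy": 0.7,"dz": 0.1,"twist": -0.5},
  {"dx": 1.4,"dy": 1.4,"dz": 0.2,"twist": -1},
  {"dx": 2.1,"dy": 2.1,"dz": 0.2,"twist": -1.5},
  {"dx": 2.8,"dy": 2.8,"dz": 0.2,"twist": -2},
  {"dx": 3.5,"dy": 3.5,"dz": 0.2,"twist": -2.5},
], gripper=0, newtons=25)

```text
t: 0.78
tool_pos: [0.4204, -0.3767, 0.2421]
tool_rot: [-3.136, 0.153, -0.0]
contact_force: [0.1, -0.7, -0.2]
opening: 0.0851
```

>>> jog_arm([
  {"dx": 0.7,"dy": 0.7},
  {"dx": 1.4,"dy": 1.4},
  {"dx": 1.6,"dy": 1.5},
  {"dx": 1.6,"dy": 1.5},
  {"dx": 1.6,"dy": 1.5},
])

```text
validation failed for argument at $.st...
```

```bash
python3 - <<'E'
from h import *
from station import ctrl
im=snap("wrist","w1");o=ctrl.get_obs();print(o["t"],o["tool_pos"],o["tool_rot"],o["contact_force"])
im=load("w1")
for m,s,ce in comps(im,"maroon"): print(s,ce)
E
```

```text
0.825 [ 0.42457948 -0.37175859  0.24208125] [-3.1320529   0.14671308 -0.00563377] [2.21903844 3.70019483 0.30630661]
[209  53  41  40 858] [233.43589744  66.97319347]
[ 148   61   65   32 1314] [178.03424658  79.97260274]
[109 473   8   7  20] [112.5 475.8]
```

View pics/w1.png

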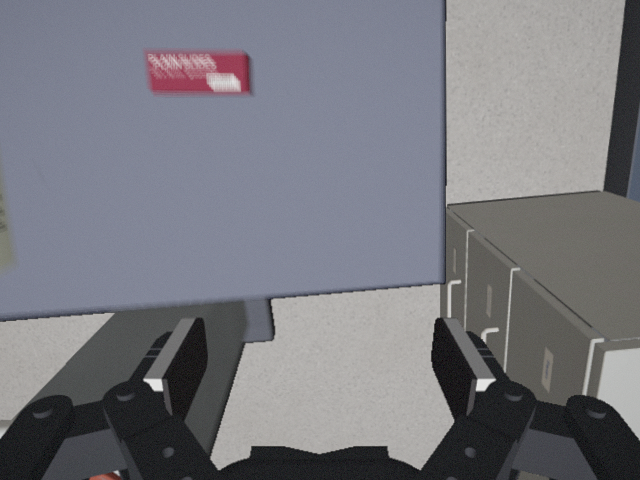

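>>> jog_arm([
  {"dx": 0.7,"dy": 0.7,"dz": 0,"twist": 0},
  {"dx": 1.4,"dy": 1.4,"dz": 0,"twist": 0},
  {"dx": 1.4,"dy": 1.4,"dz": 0,"twist": 0},
  {"dx": 1.4,"dy": 1.4,"dz": 0,"twist": 0},
])

```text
t: 1.32
tool_pos: [0.5083, -0.2879, 0.2417]
tool_rot: [-3.132, 0.146, -0.004]
contact_force: [-0.8, -0.3, -0.5]
opening: 0.0854
```

```bash
python3 - <<'E'
from h import *
from station import ctrl
im=snap("wrist","w2");o=ctrl.get_obs();print(o["t"],o["tool_pos"],o["tool_rot"],o["contact_force"])
E
```

```text
1.375 [ 0.50793169 -0.28840309  0.24175356] [-3.13214081  0.1475678  -0.00439999] [-0.18912792 -0.55467483  0.22065955]
```

View pics/w2.png

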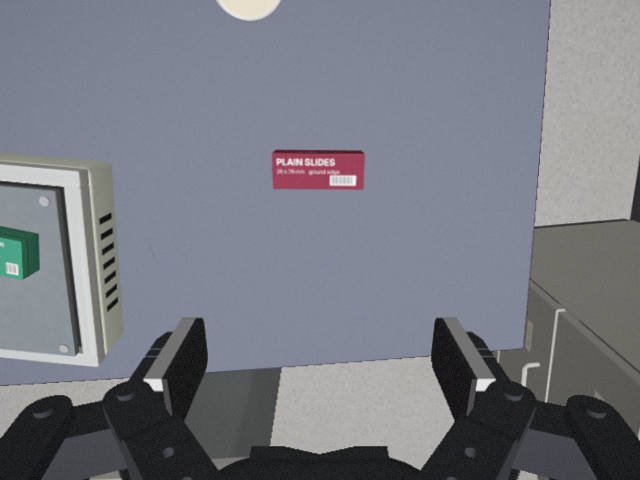

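```bash
python3 - <<'E'
from h import *
im=cv2.imread("pics/w2.png")
cv2.imwrite("pics/w2c.png",cv2.resize(im[140:200,262:374],None,fx=7,fy=7,interpolation=cv2.INTER_CUBIC))
im=load("w2")
m=sum(c[0] for c in comps(im,"maroon",(250,130,390,210))).astype(np.uint8)
m=cv2.morphologyEx(m,cv2.MORPH_CLOSE,np.ones((9,9)))
v,u=np.nonzero(m);P=at_d(im,np.c_[u,v]);print(np.percentile(P[:,2],[10,50,90]))
E
```

```text
[0.02781756 0.02935032 0.03036238]
```

View pics/w2c.png

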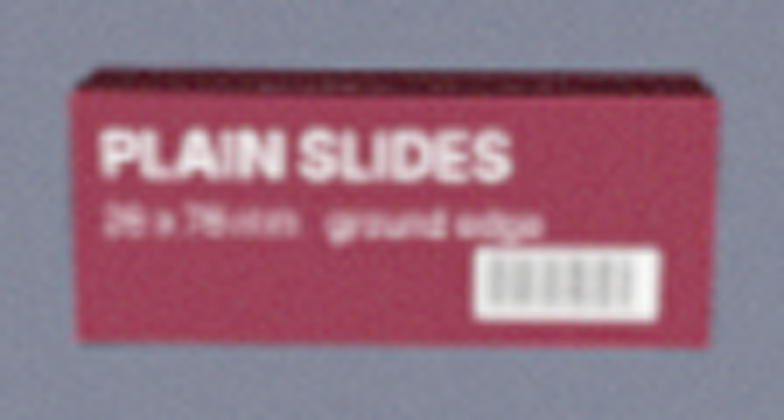

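```bash
python3 - <<'E'
from h import *
im=load("w2")
c=(np.array([[72,92],[718,97],[709,346],[76,340]])+.5)/7-.5+[262,140]
for z in (.03,.0293):
    Q=at_z(im,c,z);print(z,Q.round(4).tolist(),"ctr",Q.mean(0).round(4))
    a=(Q[0]+Q[3]-Q[1]-Q[2])/2;b=(Q[0]+Q[1]-Q[3]-Q[2])/2
    print("L",np.linalg.norm(a),"W",np.linalg.norm(b),"yaw",np.degrees(np.arctan2(-a[0],a[1])),np.degrees(np.arctan2(b[1],b[0])))
# second view: project into top
t=load("top0")
print(proj(t,Q))
print(cv2.Rodrigues(np.array([-3.132,.1476,-.0044]))[0].round(4))
E
```

```text
0.03 [[0.5546, -0.249, 0.03], [0.5465, -0.3293, 0.03], [0.5151, -0.3263, 0.03], [0.5234, -0.2454, 0.03]] ctr [ 0.5349 -0.2875  0.03  ]
L 0.08096222304961959 W 0.0314613370616782 yaw -5.817323045775647 -6.002398737769475
0.0293 [[0.5545, -0.2489, 0.0293], [0.5464, -0.3293, 0.0293], [0.515, -0.3263, 0.0293], [0.5233, -0.2453, 0.0293]] ctr [ 0.5348 -0.2875  0.0293]
L 0.08112249299715088 W 0.03152361680956804 yaw -5.817323045775543 -6.002398737769483
[[421.07805211 240.98893379]
 [449.77208385 244.68759606]
 [448.57626562 256.11860067]
 [419.62454328 252.40085163]]
[[ 0.9956 -0.094   0.0031]
 [-0.0941 -0.9955  0.006 ]
 [ 0.0025 -0.0062 -1.    ]]
```

>>> jog_arm([
  {"dx": 0,"dy": 1,"dz": 0.3,"twist": 0},
  {"dx": 0,"dy": 2,"dz": 0.5,"twist": -0.5},
  {"dx": -0.1,"dy": 3,"dz": 0.5,"twist": -0.5},
  {"dx": -0.2,"dy": 4,"dz": 0.5,"twist": -0.5},
  {"dx": -0.3,"dy": 5,"dz": 0.5,"twist": -0.5},
])

```text
t: 2.0
tool_pos: [0.4893, 0.0116, 0.2719]
tool_rot: [-3.123, 0.289, -0.006]
contact_force: [-0.1, -0.3, 0.6]
opening: 0.085
```

>>> jog_arm([
  {"dx": 0,"dy": 0.9,"dz": 0,"twist": 0},
  {"dx": 0,"dy": 0.9,"dz": 0,"twist": 0},
  {"dx": 0,"dy": 0.9,"dz": 0,"twist": 0},
])

```text
t: 2.38
tool_pos: [0.4893, 0.0643, 0.2719]
tool_rot: [-3.123, 0.291, -0.006]
contact_force: [-0.1, -0.1, -0.3]
opening: 0.0852
```

```bash
python3 - <<'E'
from h import *
from station import ctrl
im=snap("wrist","w3");o=ctrl.get_obs();print(o["t"],o["tool_pos"],o["tool_rot"],o["contact_force"],o["dq"].round(3))
E
```

```text
2.425 [0.48936321 0.06395053 0.27183513] [-3.12280466  0.29293767 -0.00601096] [-0.67331774 -0.46351236 -0.19003774] [-0.01   0.002 -0.001  0.001  0.002  0.003]
```

View pics/w3.png

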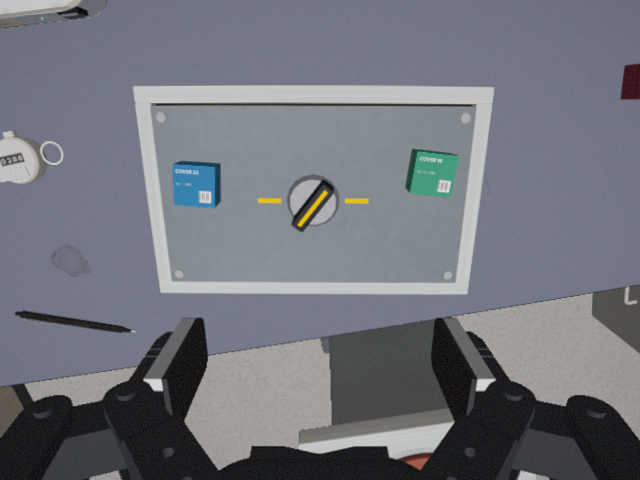

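```bash
python3 - <<'E'
from h import *
im=cv2.imread("pics/w3.png")
a=[im[150:220,160:240],im[138:208,395:475],im[165:235,252:378]]
f=lambda x:cv2.resize(x,None,fx=6,fy=6,interpolation=cv2.INTER_CUBIC)
cv2.imwrite("pics/w3a.png",f(a[0]))
cv2.imwrite("pics/w3b.png",f(a[1]))
cv2.imwrite("pics/w3c.png",f(a[2]))
E
```

```text
(no output)
```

View pics/w3a.png

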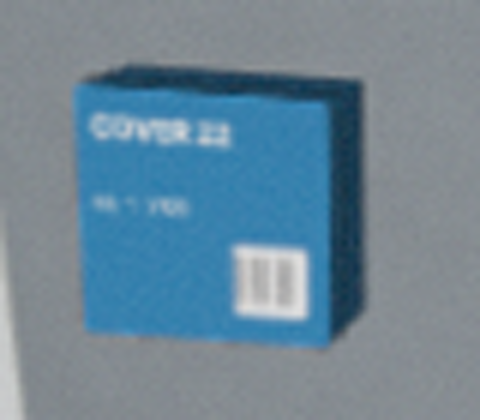

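View pics/w3b.png

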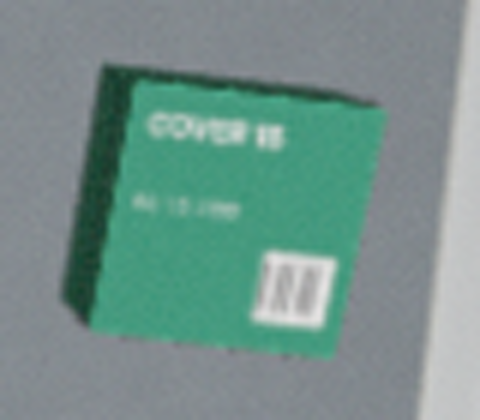

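View pics/w3c.png

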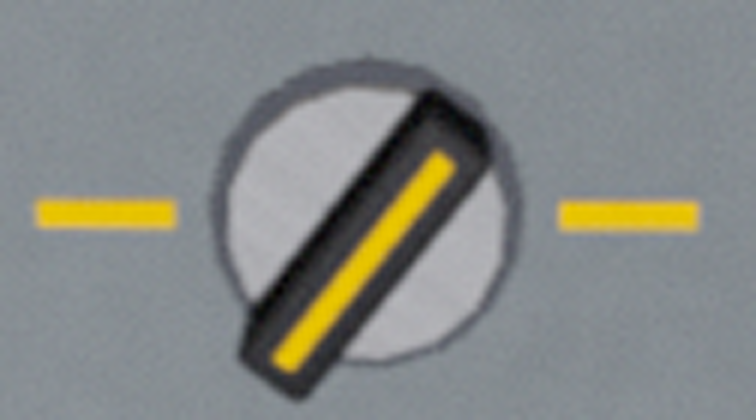

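```bash
python3 - <<'E'
from h import *
im=load("w3");t=load("top0");s=load("scene0")
cv=lambda c,o:(np.array(c)+.5)/6-.5+o
B=cv([[75,85],[330,100],[330,348],[85,330]],[160,150]);G=cv([[130,80],[388,107],[333,357],[90,332]],[395,138])
for n,c in(("blue",B),("green",G)):
    print(n,"depth z",at_d(im,[c.mean(0)]).round(4))
    Q=at_z(im,c,.096);print(" ctr",Q.mean(0).round(4))
    a=(Q[0]+Q[3]-Q[1]-Q[2])/2;b=(Q[0]+Q[1]-Q[3]-Q[2])/2
    print(" L",np.linalg.norm(a),"W",np.linalg.norm(b),"yaw",np.degrees(np.arctan2(-a[0],a[1])),np.degrees(np.arctan2(b[1],b[0])))
    print(" top/scene px",proj(t,Q.mean(0)),proj(s,Q.mean(0)))
L=cv([[443,155],[285,370]],[252,165]);Q=at_z(im,L,.103);d=Q[0]-Q[1];print("line ctr",Q.mean(0).round(4),"yaw",np.degrees(np.arctan2(d[1],d[0])))
M=cv([[106,214],[629,216]],[252,165]);Q=at_z(im,M,.074);d=Q[0]-Q[1];print("marks",Q.round(4).tolist(),Q.mean(0).round(4),"yaw",np.degrees(np.arctan2(-d[0],d[1])), at_d(im,M)[:,2])
C=np.array([[134,87],[494,88],[469,293],[161,293]]);Q=at_z(im,C,.066);print("frame",Q.round(4).tolist(),Q.mean(0).round(4)); d=Q[0]-Q[1];print(np.degrees(np.arctan2(-d[0],d[1])))
E
```

```text
blue depth z [[0.5287 0.1615 0.0955]]
 ctr [0.5285 0.1614 0.096 ]
 L 0.03383452994177974 W 0.033727470429403224 yaw -14.645946280499153 -15.212904854997918
 top/scene px [[268.48436347 245.83101657]] [[309.17611985 270.70483989]]
green depth z [[ 0.5019 -0.0303  0.0951]]
 ctr [ 0.5018 -0.0301  0.096 ]
 L 0.0339337789941488 W 0.03368656956496024 yaw -16.37323101865602 -16.424296221805974
 top/scene px [[342.75509045 258.16812101]] [[372.99659778 246.48302842]]
line ctr [0.4939 0.0704 0.103 ] yaw -46.43150493238979
marks [[0.501, 0.1077, 0.074], [0.4866, 0.0331, 0.074]] [0.4938 0.0704 0.074 ] yaw -10.883306246706896 [0.07352822 0.07372672]
frame [[0.6136, 0.1978, 0.066], [0.5575, -0.0935, 0.066], [0.3742, -0.0602, 0.066], [0.4291, 0.2337, 0.066]] [0.4936 0.0694 0.066 ]
-10.908230326669031
```

>>> jog_arm([
  {"dx": 0.32,"dy": 0.8,"dz": -0.5,"twist": -0.42},
  {"dx": 0.65,"dy": 1.62,"dz": -1.2,"twist": -0.42},
  {"dx": 0.65,"dy": 1.62,"dz": -2,"twist": -0.42},
  {"dx": 0.65,"dy": 1.62,"dz": -2.4,"twist": -0.42},
  {"dx": 0.65,"dy": 1.62,"dz": -2.4,"twist": -0.42},
])

```text
t: 3.05
tool_pos: [0.527, 0.1591, 0.1249]
tool_rot: [-3.111, 0.412, 0.002]
contact_force: [-0.4, -0.7, 0.2]
opening: 0.0855
```

```bash
python3 - <<'E'
from h import *
from station import ctrl
im=snap("wrist","w4");o=ctrl.get_obs();print(o["t"],o["tool_pos"],o["tool_rot"],o["contact_force"],o["dq"].round(3))
E
```

```text
3.1 [0.52843727 0.15946358 0.12726763] [-3.11027992  0.41129301 -0.00385042] [0.49269511 0.17454964 0.79328938] [ 0.007 -0.029 -0.041  0.003 -0.003  0.001]
```

View pics/w4.png

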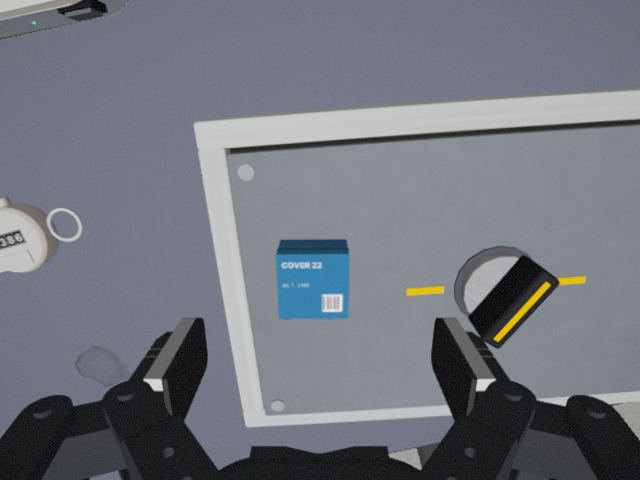

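```bash
python3 - <<'E'
from h import *
im=load("w4");w3=load("w3")
c=np.array([[277,255],[349,255],[349,319],[279,319.]])
Q=at_z(im,c,.096);print(Q.mean(0).round(4))
B=(np.array([[75,85],[330,100],[330,348],[85,330]])+.5)/6-.5+[160,150]
for i in range(4):print(tri([im,w3],[c[i],B[i]]).round(4))
E
```

```text
[0.5282 0.1619 0.096 ]
[0.5489 0.1734 0.0964]
[0.5401 0.1413 0.0949]
[0.5078 0.1496 0.0963]
[0.5165 0.1824 0.0958]
```

>>> jog_arm([
  {"dx": 0,"dy": 0.03,"dz": -0.4,"twist": 0},
  {"dx": 0,"dy": 0.03,"dz": -0.7,"twist": 0},
  {"dx": 0,"dy": 0.03,"dz": -0.8,"twist": 0},
  {"dx": 0,"dy": 0.03,"dz": -0.8,"twist": 0},
  {"dx": 0,"dy": 0.03,"dz": -0.8,"twist": 0},
])

```text
t: 3.72
tool_pos: [0.5291, 0.1613, 0.0803]
tool_rot: [-3.11, 0.411, -0.006]
contact_force: [-0.5, 0.7, 0.2]
opening: 0.0852
```

>>> jog_arm([
  {"dx": 0,"dy": 0,"dz": 0,"twist": 0},
  {"dx": 0,"dy": 0,"dz": 0,"twist": 0},
  {"dx": 0,"dy": 0,"dz": 0,"twist": 0},
  {"dx": 0,"dy": 0,"dz": 0,"twist": 0},
  {"dx": 0,"dy": 0,"dz": 0,"twist": 0},
], gripper=255, newtons=25)

```text
t: 4.35
tool_pos: [0.5293, 0.1614, 0.0807]
tool_rot: [-3.11, 0.411, -0.007]
contact_force: [-1.4, -0.3, 3.2]
opening: 0.0334
```

```bash
python3 - <<'E'
from h import *
from station import ctrl
im=snap("wrist","w5");o=ctrl.get_obs();print(o["t"],o["tool_pos"],o["tool_rot"],o["contact_force"],o["opening"])
E
```

```text
4.4 [0.52930092 0.16143335 0.08067538] [-3.10965639  0.41119797 -0.00667973] [-1.32983783 -0.06523971  3.3060355 ] 0.0331048316272083
```

View pics/w5.png

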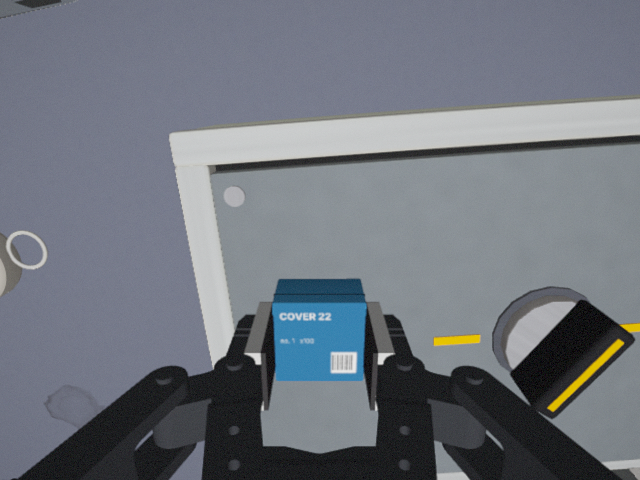

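>>> jog_arm([
  {"dx": 0,"dy": 0,"dz": 0.5,"twist": 0},
  {"dx": 0,"dy": -0.1,"dz": 1.3,"twist": 0.2},
  {"dx": 0,"dy": -0.8,"dz": 1.6,"twist": 0.5},
  {"dx": 0,"dy": -1.7,"dz": 1.6,"twist": 0.9},
  {"dx": 0,"dy": -2.6,"dz": 1.6,"twist": 0.92},
])

```text
t: 5.03
tool_pos: [0.5292, 0.0041, 0.1768]
tool_rot: [-3.133, 0.158, -0.008]
contact_force: [0.1, -1.1, -0.2]
opening: 0.0334
```

>>> jog_arm([
  {"dx": 0,"dy": -0.9,"dz": 0,"twist": 0},
  {"dx": 0,"dy": -1.8,"dz": 0,"twist": 0},
  {"dx": 0,"dy": -2.7,"dz": 0,"twist": 0},
  {"dx": 0,"dy": -3.6,"dz": 0,"twist": 0},
  {"dx": 0,"dy": -4.4,"dz": 0,"twist": 0},
])

```text
t: 5.65
tool_pos: [0.5288, -0.2618, 0.1763]
tool_rot: [-3.132, 0.159, -0.007]
contact_force: [1.1, -0.3, -0.3]
opening: 0.0333
```

```bash
python3 - <<'E'
from h import *
from station import ctrl
im=snap("wrist","w6");o=ctrl.get_obs();print(o["t"],o["tool_pos"],o["tool_rot"],o["contact_force"],o["opening"])
E
```

```text
5.7 [ 0.52841117 -0.26699731  0.17643919] [-3.13665384  0.1652881  -0.00759091] [-2.33349602 -2.82890033  0.35585472] 0.03348270972895045
```

View pics/w6.png

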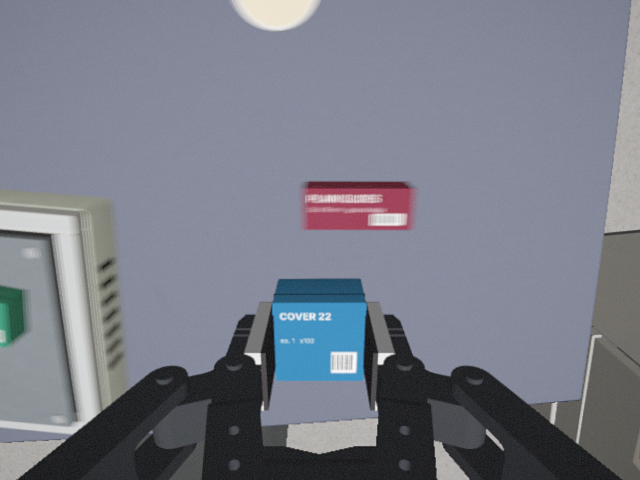

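```bash
python3 - <<'E'
from h import *
im=load("w5");f=cv2.imread("pics/w5.png")
cv2.imwrite("pics/w5c.png",cv2.resize(f[270:400,250:390],None,fx=5,fy=5,interpolation=cv2.INTER_CUBIC))
E
```

```text
(no output)
```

View pics/w5c.png

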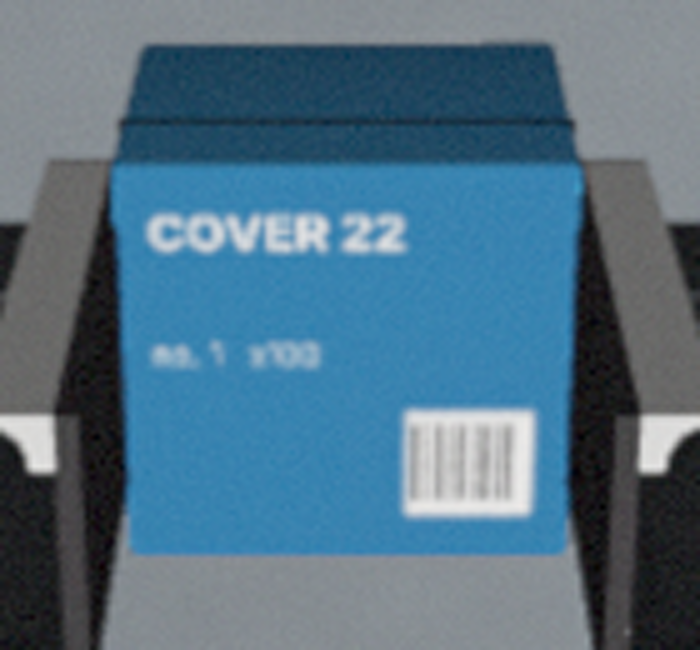

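```bash
cat >> h.py <<'E'
def toolT(o):
    T=np.eye(4);T[:3,:3]=cv2.Rodrigues(np.array(o["tool_rot"]))[0];T[:3,3]=o["tool_pos"];return T
E
python3 - <<'E'
from h import *
im=load("w5")
c=(np.array([[110,162],[583,162],[567,553],[130,553]])+.5)/5-.5+[250,270]
Q=at_z(im,c,.096);print(Q.round(4),Q.mean(0))
a=(Q[0]+Q[3]-Q[1]-Q[2])/2;b=(Q[0]+Q[1]-Q[3]-Q[2])/2
print(np.linalg.norm(a),np.linalg.norm(b),np.degrees(np.arctan2(-a[0],a[1])),np.degrees(np.arctan2(b[1],b[0])))
T=toolT(dict(tool_rot=[-3.10965639 , 0.41119797 ,-0.00667973],tool_pos=[0.52930092 ,0.16143335, 0.08067538]))
p=T[:3,:3].T@(Q.mean(0)-T[:3,3]);print("in tool",p)
th=np.radians(-5.9);x=np.array([np.cos(th),np.sin(th)]);y=np.array([np.sin(th),-np.cos(th)])
print("TCP target",np.array([.5349,-.2875])-x*p[0]-y*p[1])
E
```

```text
[[0.5495 0.1737 0.096 ]
 [0.5408 0.1413 0.096 ]
 [0.5085 0.1499 0.096 ]
 [0.5171 0.1823 0.096 ]] [0.52897793 0.16180326 0.096     ]
0.033534868621209774 0.03350794592781819 -14.90971159600821 -14.86466873485886
in tool [-0.0003531  -0.00035563 -0.01532429]
TCP target [ 0.53521467 -0.28789004]
```

>>> jog_arm([
  {"dx": 0.11,"dy": -0.4,"dz": -0.5,"twist": 0},
  {"dx": 0.11,"dy": -0.4,"dz": -1,"twist": 0},
  {"dx": 0.11,"dy": -0.4,"dz": -1.5,"twist": 0},
  {"dx": 0.11,"dy": -0.4,"dz": -1.5,"twist": 0},
  {"dx": 0.11,"dy": -0.4,"dz": -1.5,"twist": 0},
])

```text
t: 6.32
tool_pos: [0.5355, -0.2911, 0.0874]
tool_rot: [3.137, -0.165, 0.009]
contact_force: [1.3, 0.0, 0.6]
opening: 0.0329
```

```bash
python3 - <<'E'
from h import *
from station import ctrl
im=snap("wrist","w7");o=ctrl.get_obs();print(o["t"],o["tool_pos"],o["tool_rot"],o["contact_force"],o["opening"])
E
```

```text
6.375 [ 0.53595691 -0.29143891  0.08818011] [ 3.1363778  -0.16496881  0.0111025 ] [-0.37562512  0.52842124 -0.35432142] 0.03292727379675204
```

View pics/w7.png

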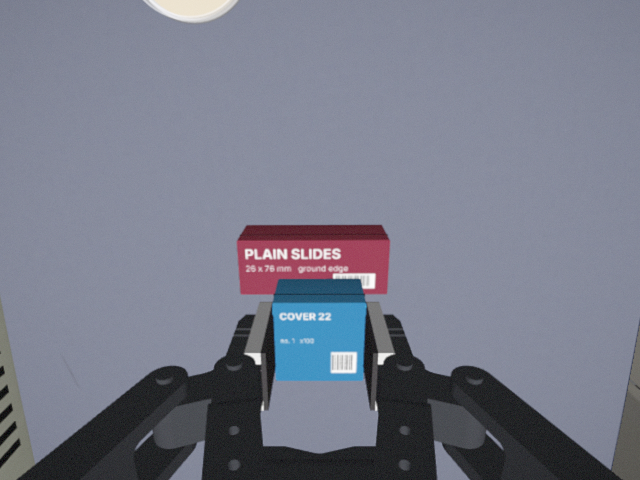

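```bash
python3 - <<'E'
from h import *
im=load("w7")
c=np.array([[238,240],[389,239.5],[387.5,294],[240,294.]])
Q=at_z(im,c,.03);print(Q.round(4).tolist(),Q.mean(0).round(4))
a=(Q[0]+Q[3]-Q[1]-Q[2])/2;b=(Q[0]+Q[1]-Q[3]-Q[2])/2
print(np.linalg.norm(a),np.linalg.norm(b),np.degrees(np.arctan2(-a[0],a[1])),np.degrees(np.arctan2(b[1],b[0])))
w2=load("w2");d=(np.array([[72,92],[718,97],[709,346],[76,340]])+.5)/7-.5+[262,140]
for i in range(4):print(tri([im,w2],[c[i],d[i]]).round(4))
print(2*np.degrees(np.arctan2(-.165,3.1364)))
E
```

```text
[[0.555, -0.2496, 0.03], [0.5468, -0.3291, 0.03], [0.515, -0.3267, 0.03], [0.5236, -0.2453, 0.03]] [ 0.5351 -0.2877  0.03  ]
0.0808502626925875 0.03176696188498959 -5.9689729224939105 -6.070535353176538
[ 0.5543 -0.2488  0.0275]
[ 0.5463 -0.3293  0.0286]
[ 0.5153 -0.3264  0.0306]
[ 0.5233 -0.2453  0.0295]
-6.02289031441476
```

>>> jog_arm([
  {"dx": -0.01,"dy": 0.06,"dz": -0.4,"twist": 0},
  {"dx": -0.01,"dy": 0.06,"dz": -0.7,"twist": 0},
  {"dx": -0.01,"dy": 0.06,"dz": -0.75,"twist": 0},
  {"dx": -0.01,"dy": 0.06,"dz": -0.75,"twist": 0},
  {"dx": -0.01,"dy": 0.06,"dz": -0.75,"twist": 0},
])

```text
t: 7.0
tool_pos: [0.536, -0.2883, 0.0442]
tool_rot: [3.135, -0.165, 0.013]
contact_force: [-0.0, -1.3, -0.9]
opening: 0.0332
```

>>> jog_arm([
  {"dx": -0.01,"dy": 0.01,"dz": -0.06,"twist": 0},
  {"dx": -0.01,"dy": 0.01,"dz": -0.11,"twist": 0},
  {"dx": -0.01,"dy": 0.01,"dz": -0.11,"twist": 0},
])

```text
t: 7.38
tool_pos: [0.5351, -0.2876, 0.0372]
tool_rot: [3.136, -0.165, 0.012]
contact_force: [-0.2, 0.1, -0.9]
opening: 0.0337
```

```bash
python3 - <<'E'
from h import *
from station import ctrl
o=ctrl.get_obs();print(o["t"],o["tool_pos"],o["tool_rot"],o["contact_force"],o["opening"])
E
```

```text
7.375 [ 0.53512204 -0.28756327  0.03720889] [ 3.13581329 -0.16489643  0.01242344] [-0.15815509  0.13282246 -0.89865529] 0.03368049160531427
```

>>> jog_arm([
  {"dx": 0,"dy": 0,"dz": -0.02,"twist": 0},
  {"dx": 0,"dy": 0,"dz": -0.02,"twist": 0},
])

```text
t: 7.62
tool_pos: [0.5353, -0.2877, 0.0368]
tool_rot: [3.136, -0.165, 0.013]
contact_force: [-1.5, 1.4, 5.4]
opening: 0.0333
```

>>> jog_arm([
  {"dx": 0,"dy": 0,"dz": 0,"twist": 0},
  {"dx": 0,"dy": 0,"dz": 0,"twist": 0},
  {"dx": 0,"dy": 0,"dz": 0,"twist": 0},
  {"dx": 0,"dy": 0,"dz": 0,"twist": 0},
  {"dx": 0,"dy": 0,"dz": 0.1,"twist": 0},
], gripper=0)

```text
t: 8.25
tool_pos: [0.5349, -0.2873, 0.0423]
tool_rot: [3.137, -0.165, 0.011]
contact_force: [0.1, 0.7, -0.4]
opening: 0.0858
```

>>> jog_arm([
  {"dx": 0,"dy": 0,"dz": 0.5,"twist": 0},
  {"dx": 0,"dy": 0,"dz": 1.2,"twist": 0},
  {"dx": 0,"dy": 0,"dz": 1.8,"twist": 0},
  {"dx": 0,"dy": 0,"dz": 1.8,"twist": 0},
])

```text
t: 8.75
tool_pos: [0.5372, -0.2889, 0.1553]
tool_rot: [3.132, -0.165, 0.022]
contact_force: [0.1, -0.2, 0.5]
opening: 0.0854
```

```bash
python3 - <<'E'
from h import *
from station import ctrl
im=snap("wrist","w8");o=ctrl.get_obs();print(o["t"],o["tool_pos"],o["tool_rot"],o["contact_force"],o["opening"])
f=cv2.imread("pics/w8.png")
cv2.imwrite("pics/w8c.png",cv2.resize(f[180:340,210:420],None,fx=3.7,fy=3.7,interpolation=cv2.INTER_CUBIC))
E
```

```text
8.8 [ 0.53587669 -0.28805824  0.15257745] [ 3.13429356 -0.16476036  0.01618129] [ 0.00763606  0.10208184 -1.10725796] 0.08544151942731851
```

View pics/w8c.png

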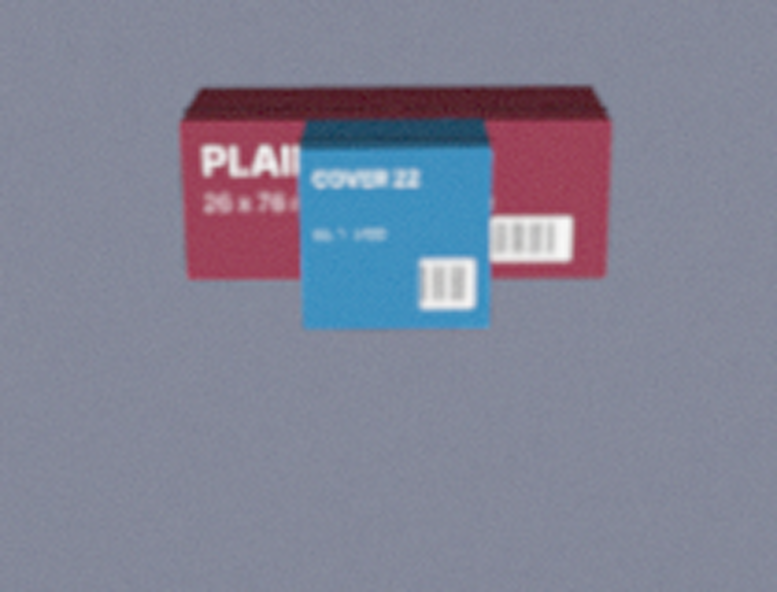

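```bash
cat >> h.py <<'E'
def rect(im,c,z):
    Q=at_z(im,c,z);a=(Q[0]+Q[3]-Q[1]-Q[2])/2;b=(Q[0]+Q[1]-Q[3]-Q[2])/2
    print("ctr",Q.mean(0).round(4),"L",np.linalg.norm(a).round(4),"W",np.linalg.norm(b).round(4),"yaw",np.degrees(np.arctan2(-a[0],a[1])).round(2),np.degrees(np.arctan2(b[1],b[0])).round(2))
    return Q
def cv(c,f,o): return (np.array(c)+.5)/f-.5+o
E
python3 - <<'E'
from h import *
im=load("w8")
rect(im,cv([[302,146],[493,148],[490,328],[302,327]],3.7,[210,180]),.052)
rect(im,cv([[181,120],[611,120],[606,278],[188,278]],3.7,[210,180]),.03)
E
```

```text
ctr [ 0.5346 -0.2873  0.052 ] L 0.0334 W 0.0336 yaw -6.64 -6.63
ctr [ 0.5349 -0.2873  0.03  ] L 0.0808 W 0.0315 yaw -6.16 -5.83
```

>>> jog_arm([
  {"dx": -0.1,"dy": 0.9,"dz": 0,"twist": -0.3},
  {"dx": -0.2,"dy": 1.8,"dz": 0,"twist": -0.6},
  {"dx": -0.3,"dy": 2.7,"dz": 0,"twist": -1.04},
  {"dx": -0.45,"dy": 3.6,"dz": 0,"twist": -1.04},
  {"dx": -0.57,"dy": 4.3,"dz": 0,"twist": -1.04},
])

```text
t: 9.43
tool_pos: [0.5, -0.0279, 0.1506]
tool_rot: [3.106, -0.447, 0.011]
contact_force: [-0.3, 0.2, 0.5]
opening: 0.0855
```

>>> jog_arm([
  {"dx": 0,"dy": 0,"dz": 0,"twist": 0},
  {"dx": 0,"dy": 0,"dz": -0.4,"twist": 0},
  {"dx": 0,"dy": 0,"dz": -0.4,"twist": 0},
  {"dx": 0,"dy": 0,"dz": -0.4,"twist": 0},
])

```text
t: 9.93
tool_pos: [0.5, -0.0286, 0.1265]
tool_rot: [3.106, -0.448, 0.01]
contact_force: [-0.4, -1.0, 0.6]
opening: 0.0854
```

```bash
python3 - <<'E'
from h import *
from station import ctrl
im=snap("wrist","w9");o=ctrl.get_obs();print(o["t"],o["tool_pos"],o["tool_rot"],o["contact_force"],o["opening"])
E
```

```text
9.975 [ 0.50034583 -0.02859976  0.12703383] [ 3.10578172 -0.44839787  0.01147417] [ 0.51540308 -0.08716171  0.32110571] 0.0853574805680203
```

View pics/w9.png

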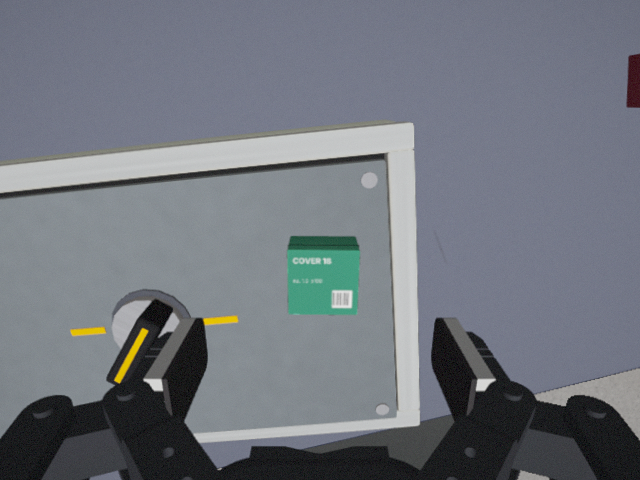

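```bash
python3 - <<'E'
from h import *
im=load("w9")
c=np.array([[288,250],[359,250.5],[358,314.5],[289.5,313.]])
rect(im,c,.096);w3=load("w3");d=cv([[130,80],[388,107],[333,357],[90,332]],6,[395,138])
for i in range(4):print(tri([im,w3],[c[i],d[i]]).round(4))
print(2*np.degrees(np.arctan2(-.4484,3.1058)))
E
```

```text
ctr [ 0.5018 -0.0311  0.096 ] L 0.0331 W 0.033 yaw -17.49 -16.06
[ 0.5218 -0.0193  0.0927]
[ 0.5131 -0.0513  0.0963]
[ 0.4801 -0.0422  0.0941]
[ 0.4896 -0.0099  0.0928]
-16.430627830572327
```

>>> jog_arm([
  {"dx": 0.02,"dy": -0.03,"dz": -0.4,"twist": 0},
  {"dx": 0.02,"dy": -0.03,"dz": -0.7,"twist": 0},
  {"dx": 0.02,"dy": -0.03,"dz": -0.78,"twist": 0},
  {"dx": 0.02,"dy": -0.03,"dz": -0.78,"twist": 0},
  {"dx": 0.02,"dy": -0.03,"dz": -0.78,"twist": 0},
])

```text
t: 10.6
tool_pos: [0.5022, -0.0305, 0.0811]
tool_rot: [3.106, -0.448, 0.014]
contact_force: [1.0, 0.8, 0.1]
opening: 0.0855
```

>>> jog_arm([
  {"dx": 0,"dy": 0,"dz": 0,"twist": 0},
  {"dx": 0,"dy": 0,"dz": 0,"twist": 0},
  {"dx": 0,"dy": 0,"dz": 0,"twist": 0},
  {"dx": 0,"dy": 0,"dz": 0,"twist": 0},
  {"dx": 0,"dy": 0,"dz": 0,"twist": 0},
], gripper=255, newtons=25)

```text
t: 11.22
tool_pos: [0.5024, -0.0305, 0.0815]
tool_rot: [3.106, -0.448, 0.014]
contact_force: [-1.3, 0.6, 4.0]
opening: 0.0332
```

```bash
python3 - <<'E'
from h import *
from station import ctrl
im=snap("wrist","w10");o=ctrl.get_obs();print(o["t"],o["tool_pos"],o["tool_rot"],o["contact_force"],o["opening"])
f=cv2.imread("pics/w10.png")
cv2.imwrite("pics/w10c.png",cv2.resize(f[270:400,250:390],None,fx=5,fy=5,interpolation=cv2.INTER_CUBIC))
E
```

```text
11.275 [ 0.50233408 -0.03053251  0.08148158] [ 3.10565254 -0.44825964  0.01421792] [-0.94149181 -0.28708873  3.41552954] 0.03332571293511685
```

View pics/w10c.png

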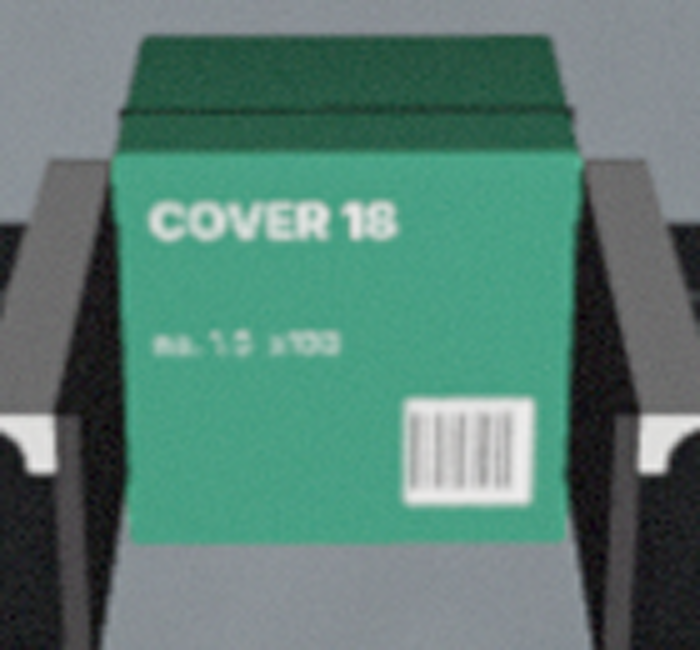

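```bash
python3 - <<'E'
from h import *
im=load("w10")
Q=rect(im,cv([[112,152],[582,153],[567,542],[130,542]],5,[250,270]),.096)
T=toolT(dict(tool_rot=[ 3.10565254 ,-0.44825964 , 0.01421792] ,tool_pos=[ 0.50233408, -0.03053251 , 0.08148158]))
p=T[:3,:3].T@(Q.mean(0)-T[:3,3]);print("in tool",p)
th=np.radians(-6.3);x=np.array([np.cos(th),np.sin(th)]);y=np.array([np.sin(th),-np.cos(th)])
print("TCP target",np.array([.5347,-.2874])-x*p[0]-y*p[1])
E
```

```text
ctr [ 0.5023 -0.0301  0.096 ] L 0.0336 W 0.0333 yaw -16.63 -16.29
in tool [ 1.09649275e-05 -3.37679887e-04 -1.45198204e-02]
TCP target [ 0.53465205 -0.28773444]
```

>>> jog_arm([
  {"dx": 0,"dy": 0,"dz": 0.5,"twist": 0},
  {"dx": 0.1,"dy": -0.4,"dz": 1.1,"twist": 0.3},
  {"dx": 0.3,"dy": -1.2,"dz": 1.2,"twist": 0.7},
  {"dx": 0.4,"dy": -2.1,"dz": 1.2,"twist": 1.02},
  {"dx": 0.54,"dy": -3,"dz": 1.2,"twist": 1.02},
])

```text
t: 11.9
tool_pos: [0.5347, -0.212, 0.1532]
tool_rot: [3.134, -0.17, 0.015]
contact_force: [1.3, 0.3, 0.4]
opening: 0.0331
```

>>> jog_arm([
  {"dx": 0,"dy": -0.8,"dz": 0,"twist": 0},
  {"dx": 0,"dy": -1.29,"dz": 0,"twist": 0},
  {"dx": 0,"dy": -1.29,"dz": 0,"twist": 0},
  {"dx": 0,"dy": -1.29,"dz": -0.4,"twist": 0},
  {"dx": 0,"dy": -1.29,"dz": -0.6,"twist": 0},
])

```text
t: 12.52
tool_pos: [0.534, -0.2878, 0.1153]
tool_rot: [3.136, -0.168, 0.012]
contact_force: [-0.1, 0.3, 0.6]
opening: 0.0335
```

```bash
python3 - <<'E'
from h import *
from station import ctrl
im=snap("wrist","w11");o=ctrl.get_obs();print(o["t"],o["tool_pos"],o["tool_rot"],o["contact_force"],o["opening"])
E
```

```text
12.575 [ 0.53329122 -0.28735073  0.11373473] [-3.13689256  0.16828744 -0.00846538] [-0.26359901  0.11080558 -1.75298731] 0.032706146178307256
```

View pics/w11.png

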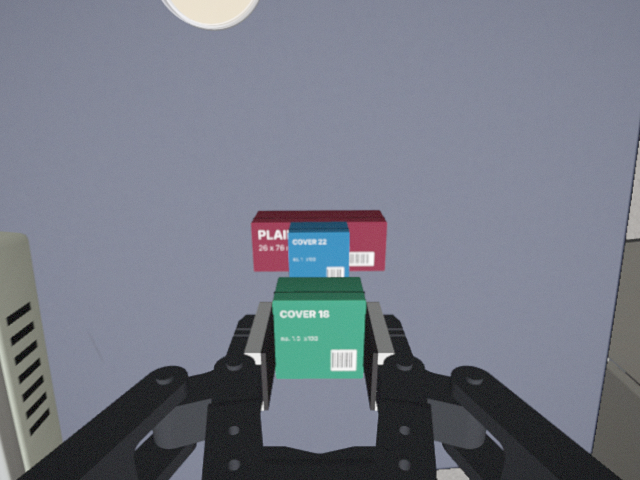

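>>> jog_arm([
  {"dx": 0.02,"dy": 0,"dz": -0.4,"twist": 0},
  {"dx": 0.02,"dy": 0,"dz": -0.7,"twist": 0},
  {"dx": 0.02,"dy": 0,"dz": -0.79,"twist": 0},
  {"dx": 0.02,"dy": 0,"dz": -0.79,"twist": 0},
  {"dx": 0.02,"dy": 0,"dz": -0.79,"twist": 0},
])

```text
t: 13.2
tool_pos: [0.5352, -0.2878, 0.0675]
tool_rot: [3.136, -0.168, 0.011]
contact_force: [0.5, 0.0, 0.3]
opening: 0.0334
```

```bash
python3 - <<'E'
from h import *
from station import ctrl
o=ctrl.get_obs();print(o["t"],o["tool_pos"],o["tool_rot"],o["contact_force"],o["opening"])
E
```

```text
13.2 [ 0.53520135 -0.28779823  0.06751426] [ 3.13619484 -0.16806137  0.01105799] [0.50144936 0.01740272 0.25593403] 0.03342177025433015
```

>>> jog_arm([
  {"dx": -0.01,"dy": 0,"dz": -0.07,"twist": 0},
  {"dx": -0.01,"dy": 0,"dz": -0.12,"twist": 0},
  {"dx": -0.01,"dy": 0,"dz": -0.12,"twist": 0},
])

```text
t: 13.58
tool_pos: [0.5343, -0.2877, 0.06]
tool_rot: [3.137, -0.168, 0.01]
contact_force: [0.1, 0.5, -0.6]
opening: 0.0333
```

>>> jog_arm([
  {"dx": 0,"dy": 0,"dz": -0.02,"twist": 0},
  {"dx": 0,"dy": 0,"dz": -0.02,"twist": 0},
])

```text
t: 13.82
tool_pos: [0.5346, -0.2878, 0.0596]
tool_rot: [3.136, -0.168, 0.011]
contact_force: [-1.4, 1.7, 4.5]
opening: 0.0331
```

Contact at the expected height; release and look.

>>> jog_arm([
  {"dx": 0,"dy": 0,"dz": 0,"twist": 0},
  {"dx": 0,"dy": 0,"dz": 0,"twist": 0},
  {"dx": 0,"dy": 0,"dz": 0,"twist": 0},
  {"dx": 0,"dy": 0,"dz": 0,"twist": 0},
  {"dx": 0,"dy": 0,"dz": 0.1,"twist": 0},
], gripper=0)

```text
t: 14.45
tool_pos: [0.5342, -0.2875, 0.065]
tool_rot: [-3.137, 0.168, -0.009]
contact_force: [-0.5, 0.4, 0.1]
opening: 0.0854
```

>>> jog_arm([
  {"dx": 0,"dy": 0,"dz": 0.5,"twist": 0},
  {"dx": 0,"dy": 0,"dz": 1.2,"twist": 0},
  {"dx": 0,"dy": 0,"dz": 2,"twist": 0},
  {"dx": 0,"dy": 0,"dz": 2,"twist": 0},
])

```text
t: 14.95
tool_pos: [0.5369, -0.2894, 0.1917]
tool_rot: [3.131, -0.168, 0.024]
contact_force: [0.2, 0.1, -0.6]
opening: 0.0852
```

```bash
python3 - <<'E'
from h import *
from station import ctrl
im=snap("wrist","w12");o=ctrl.get_obs();print(o["t"],o["tool_pos"],o["tool_rot"],o["contact_force"],o["opening"])
f=cv2.imread("pics/w12.png")
cv2.imwrite("pics/w12c.png",cv2.resize(f[180:340,210:420],None,fx=3.7,fy=3.7,interpolation=cv2.INTER_CUBIC))
E
```

```text
15.0 [ 0.53555137 -0.28848778  0.18853774] [ 3.13387503 -0.16803421  0.01680735] [ 0.05344535  0.49494254 -0.05648215] 0.08547297576714243
```

View pics/w12c.png

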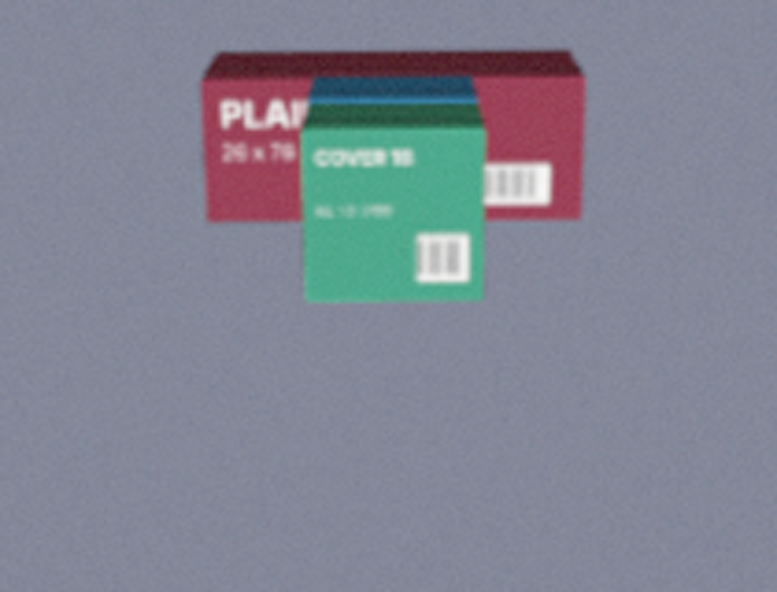

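```bash
python3 - <<'E'
from h import *
im=load("w12")
rect(im,cv([[302,128],[486,127],[484,300],[305,301]],3.7,[210,180]),.074)
rect(im,cv([[202,78],[584,77],[580,219],[207,220]],3.7,[210,180]),.03)
print(proj(im,[.535,-.2875,.052]))
E
```

```text
ctr [ 0.5342 -0.2873  0.074 ] L 0.0337 W 0.0337 yaw -5.96 -6.17
ctr [ 0.5349 -0.2871  0.03  ] L 0.0808 W 0.0315 yaw -6.12 -6.14
[[316.40005901 227.73929173]]
```

>>> jog_arm([
  {"dx": -0.1,"dy": 0.6,"dz": 0.2,"twist": 1},
  {"dx": -0.2,"dy": 1.2,"dz": 0.2,"twist": 2},
  {"dx": -0.3,"dy": 1.8,"dz": 0.2,"twist": 3},
  {"dx": -0.4,"dy": 2.4,"dz": 0.2,"twist": 4},
  {"dx": -0.5,"dy": 3,"dz": 0.2,"twist": 5},
])

```text
t: 15.62
tool_pos: [0.5043, -0.107, 0.1987]
tool_rot: [-2.908, -1.18, -0.014]
contact_force: [0.0, -0.6, -0.4]
opening: 0.0852
```

>>> jog_arm([
  {"dx": -0.1,"dy": 0.6,"dz": 0,"twist": 1},
  {"dx": -0.2,"dy": 1.2,"dz": 0,"twist": 2},
  {"dx": -0.2,"dy": 1.8,"dz": 0,"twist": 3},
  {"dx": -0.2,"dy": 2.4,"dz": 0,"twist": 4},
  {"dx": -0.2,"dy": 3,"dz": 0,"twist": 5},
])

```text
t: 16.25
tool_pos: [0.4912, 0.0741, 0.1969]
tool_rot: [-2.126, -2.3, -0.007]
contact_force: [0.5, 0.4, -0.1]
opening: 0.085
```

```bash
python3 - <<'E'
from h import *
from station import ctrl
o=ctrl.get_obs();print(o["t"],o["tool_pos"],o["tool_rot"],o["q"].round(3))
r=o["tool_rot"];print(2*np.degrees(np.arctan2(r[1],r[0])))
E
```

```text
16.25 [0.49122197 0.07412454 0.19691375] [-2.12618111 -2.30019742 -0.00714792] [-0.006 -0.236  1.941  0.01   1.441 -0.085]
-265.4973267903439
```

>>> jog_arm([
  {"dx": 0.03,"dy": -0.06,"dz": 0,"twist": 1},
  {"dx": 0.03,"dy": -0.06,"dz": 0,"twist": 2},
  {"dx": 0.03,"dy": -0.06,"dz": -0.2,"twist": 3},
  {"dx": 0.03,"dy": -0.06,"dz": -0.4,"twist": 3.9},
  {"dx": 0.03,"dy": -0.06,"dz": -0.6,"twist": 3.9},
])

```text
t: 16.88
tool_pos: [0.4921, 0.0706, 0.1589]
tool_rot: [-1.238, -2.874, -0.0]
contact_force: [0.6, -0.2, -0.4]
opening: 0.0853
```

>>> jog_arm([
  {"dx": 0,"dy": 0,"dz": 0,"twist": 0},
  {"dx": 0,"dy": 0,"dz": 0,"twist": 0},
])

```text
t: 17.12
tool_pos: [0.4919, 0.0705, 0.1587]
tool_rot: [-1.239, -2.873, -0.0]
contact_force: [0.2, -0.3, 1.2]
opening: 0.0854
```

```bash
python3 - <<'E'
from h import *
from station import ctrl
snap("wrist","w13");o=ctrl.get_obs();print(o["t"],o["tool_pos"],o["tool_rot"],o["q"].round(3))
r=o["tool_rot"];print(2*np.degrees(np.arctan2(r[1],r[0])))
E
```

```text
17.175 [0.49223619 0.07053146 0.15916214] [-1.23920503e+00 -2.87348955e+00 -5.85174383e-04] [-0.01  -0.196  1.972  0.005  1.377 -0.768]
-226.6566678450591
```

View pics/w13.png

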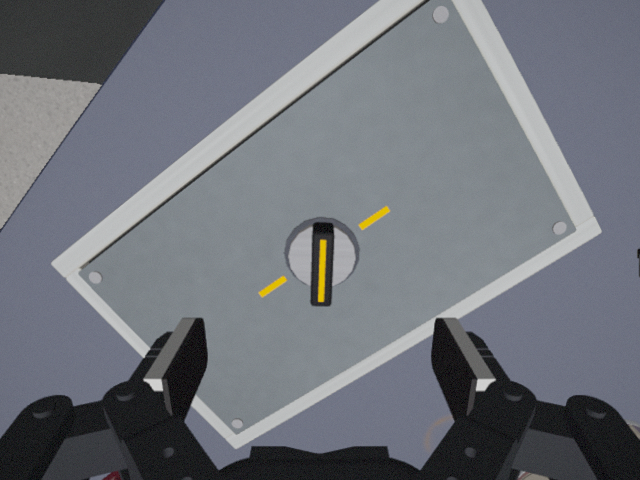

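```bash
python3 - <<'E'
from h import *
im=load("w13");w3=load("w3")
Q=at_z(im,[[323,240],[321,303]],.103);d=Q[1]-Q[0];print("line",Q.mean(0).round(4),np.degrees(np.arctan2(d[1],d[0])))
Q=at_z(im,[[272.5,287],[374.5,218]],.074);d=Q[0]-Q[1];print("marks",Q.mean(0).round(4),np.degrees(np.arctan2(-d[0],d[1])))
L=cv([[443,155],[285,370]],6,[252,165])
print(tri([im,w3],[[321,303],L[0]]),tri([im,w3],[[323,240],L[1]]))
Q=at_z(im,[[319,340],[319,180]],.103);d=Q[1]-Q[0];print(np.degrees(np.arctan2(d[1],d[0])))
E
```

```text
line [0.4941 0.0702 0.103 ] -48.271213866430884
marks [0.4941 0.0703 0.074 ] 169.17546120412362
[0.50632254 0.05693211 0.10340303] [0.4815637  0.08382095 0.10341772]
133.27083861652736
```

>>> jog_arm([
  {"dx": 0.03,"dy": 0,"dz": -0.5,"twist": -0.05},
  {"dx": 0.03,"dy": 0,"dz": -0.9,"twist": -0.05},
  {"dx": 0.03,"dy": 0,"dz": -1.2,"twist": -0.05},
  {"dx": 0.03,"dy": 0,"dz": -1.2,"twist": -0.05},
  {"dx": 0.03,"dy": 0,"dz": -1.2,"twist": -0.05},
])

```text
t: 17.8
tool_pos: [0.4948, 0.0705, 0.0882]
tool_rot: [-1.252, -2.869, -0.002]
contact_force: [-0.0, -0.1, -0.4]
opening: 0.0855
```

>>> jog_arm([
  {"dx": -0.01,"dy": 0,"dz": 0,"twist": 0},
  {"dx": -0.01,"dy": 0,"dz": 0,"twist": 0},
  {"dx": -0.01,"dy": 0,"dz": 0,"twist": 0},
  {"dx": -0.01,"dy": 0,"dz": 0,"twist": 0},
  {"dx": -0.01,"dy": 0,"dz": 0,"twist": 0},
], gripper=255, newtons=30)

```text
t: 18.42
tool_pos: [0.494, 0.0702, 0.0885]
tool_rot: [-1.252, -2.869, 0.0]
contact_force: [-2.5, -2.7, 4.1]
opening: 0.011
```

>>> jog_arm([
  {"dx": 0,"dy": 0,"dz": 0,"twist": 0},
  {"dx": 0,"dy": 0,"dz": 0,"twist": 0},
])

```text
t: 18.68
tool_pos: [0.4939, 0.0702, 0.0885]
tool_rot: [-1.252, -2.869, 0.0]
contact_force: [-1.6, -0.9, 2.1]
opening: 0.0113
```

```bash
python3 - <<'E'
from h import *
from station import ctrl
snap("wrist","w14");o=ctrl.get_obs();print(o["t"],o["tool_pos"],o["tool_rot"],o["contact_force"],o["wrist_torque"],o["opening"])
r=o["tool_rot"];print(2*np.degrees(np.arctan2(r[1],r[0])))
E
```

```text
18.725 [0.49394347 0.07016858 0.08849703] [-1.25231679e+00 -2.86874443e+00  2.66617009e-04] [-1.64374207 -0.63366217  2.39567494] [-0.17532707  0.22794069 -0.0418211 ] 0.011149371507729187
-227.16622411865353
```

View pics/w14.png

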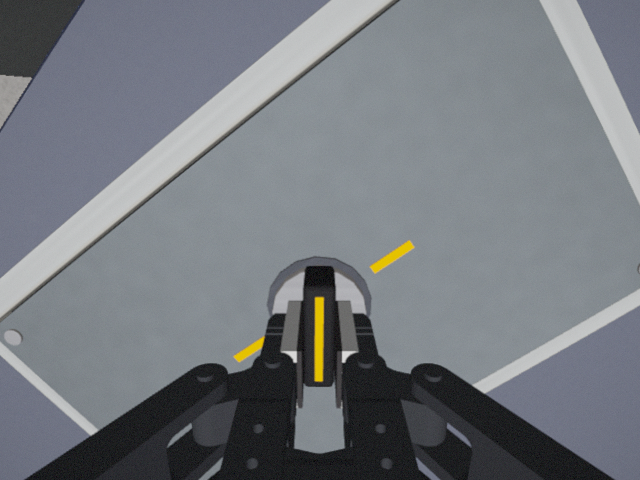

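>>> jog_arm([
  {"dx": 0,"dy": 0,"dz": 0,"twist": -0.9},
  {"dx": 0,"dy": 0,"dz": 0,"twist": -1.8},
  {"dx": 0,"dy": 0,"dz": 0,"twist": -2.7},
  {"dx": 0,"dy": 0,"dz": 0,"twist": -3.6},
  {"dx": 0,"dy": 0,"dz": 0,"twist": -4.4},
])

```text
t: 19.35
tool_pos: [0.494, 0.0702, 0.0885]
tool_rot: [-2.241, -2.187, -0.007]
contact_force: [-1.1, -1.1, 2.1]
opening: 0.0108
```

>>> jog_arm([
  {"dx": 0,"dy": 0,"dz": 0,"twist": 0},
  {"dx": 0,"dy": 0,"dz": 0,"twist": 0},
])

```text
t: 19.6
tool_pos: [0.494, 0.0702, 0.0885]
tool_rot: [-2.239, -2.189, -0.007]
contact_force: [-1.9, -0.6, 1.4]
opening: 0.0112
```

```bash
python3 - <<'E'
from h import *
from station import ctrl
o=ctrl.get_obs();print(o["t"],o["tool_pos"],o["tool_rot"],o["contact_force"],o["wrist_torque"],o["opening"])
r=o["tool_rot"];print(2*np.degrees(np.arctan2(r[1],r[0])))
E
```

```text
19.6 [0.49404347 0.07018422 0.08852873] [-2.23923114 -2.18873356 -0.00670476] [-1.9164996  -0.61166206  1.37323939] [-0.15986135  0.19475428 -0.04594805] 0.011216693447073451
-271.3067731995243
```

>>> jog_arm([
  {"dx": 0,"dy": 0,"dz": 0,"twist": -0.5},
  {"dx": 0,"dy": 0,"dz": 0,"twist": -0.95},
  {"dx": 0,"dy": 0,"dz": 0,"twist": -0.95},
  {"dx": 0,"dy": 0,"dz": 0,"twist": -0.95},
])

```text
t: 20.1
tool_pos: [0.4941, 0.0702, 0.0885]
tool_rot: [-2.411, -1.998, -0.008]
contact_force: [-2.2, -1.6, 1.9]
opening: 0.0114
```

```bash
python3 - <<'E'
from h import *
from station import ctrl
snap("wrist","w15");o=ctrl.get_obs();print(o["t"],o["tool_pos"],o["tool_rot"],o["contact_force"],o["wrist_torque"],o["opening"])
r=o["tool_rot"];print(2*np.degrees(np.arctan2(r[1],r[0])))
E
```

```text
20.15 [0.49403984 0.07017485 0.08848284] [-2.41171588 -1.99762302 -0.00790024] [-1.00862405 -1.43290022  1.8614466 ] [-0.20345187  0.16411131  0.02498296] 0.011095354244938807
-280.7301298993588
```

View pics/w15.png

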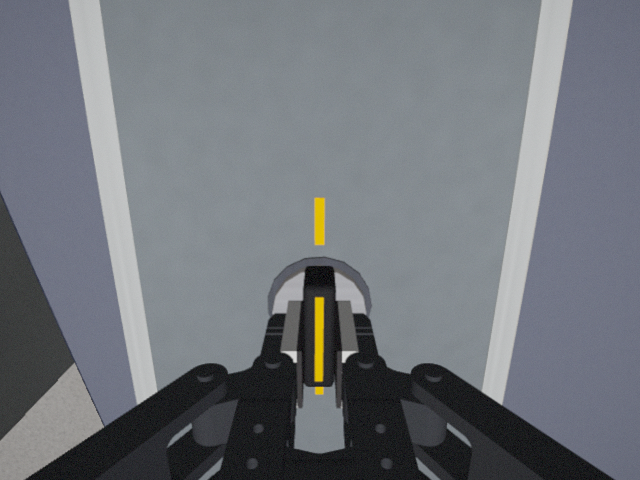

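```bash
python3 - <<'E'
from h import *
im=load("w15")
for z,roi in((.074,(300,190,340,250)),(.103,(300,290,340,386))):
    m=np.zeros((480,640),bool)
    for k,s,ce in comps(im,"yellow",roi):m|=k
    v,u=np.nonzero(m);P=at_z(im,np.c_[u,v],z)
    vx,vy,x,y=cv2.fitLine(P[:,:2].astype(np.float32),cv2.DIST_L2,0,1e-6,1e-6)[:,0]
    print(z,x,y,np.degrees(np.arctan2(vy,vx)))
    p=P[:,:2].mean(0)-[.4940,.0703];print(" bearing from axis",np.degrees(np.arctan2(p[1],p[0])))
E
```

```text
0.074 0.500747 0.10802258 78.9365
 bearing from axis 79.85935560063122
0.103 0.49367362 0.07135423 79.047424
 bearing from axis 107.20203591479844
```

>>> jog_arm([
  {"dx": 0,"dy": 0,"dz": 0,"twist": 0},
  {"dx": 0,"dy": 0,"dz": 0,"twist": 0},
  {"dx": 0,"dy": 0,"dz": 0,"twist": 0},
  {"dx": 0,"dy": 0,"dz": 0.4,"twist": 0},
  {"dx": 0,"dy": 0,"dz": 0.9,"twist": 0},
], gripper=0)

```text
t: 20.78
tool_pos: [0.4933, 0.0702, 0.1422]
tool_rot: [-2.41, -1.997, -0.006]
contact_force: [1.1, -0.4, 0.6]
opening: 0.0848
```

>>> jog_arm([
  {"dx": 0,"dy": 0,"dz": 0,"twist": 0},
  {"dx": 0,"dy": 0,"dz": 0,"twist": 0},
])

```text
t: 21.02
tool_pos: [0.4929, 0.0703, 0.1414]
tool_rot: [-2.41, -1.996, -0.004]
contact_force: [0.4, 0.2, 0.1]
opening: 0.0856
```

```bash
python3 - <<'E'
from h import *
from station import ctrl
snap("wrist","w16");o=ctrl.get_obs();print(o["t"],o["tool_pos"],o["tool_rot"],o["contact_force"],o["wrist_torque"],o["opening"])
im=load("w16")
for k,s,ce in comps(im,"yellow"): print(s,ce)
E
```

```text
21.075 [0.49250492 0.07026592 0.14081538] [-2.40934132 -1.99608261 -0.00310881] [-0.99032386 -0.25003273 -0.48346267] [-0.03433744 -0.01566716  0.00616195] 0.08489573652182088
[319 176   7  37 258] [322.01162791 193.93023256]
[318 247   8  68 515] [321.68349515 281.40776699]
[319 318   6  17 102] [321.5 326. ]
```

View pics/w16.png

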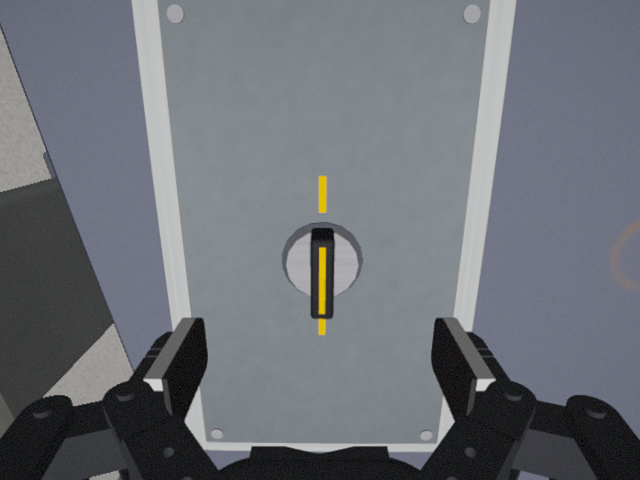

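>>> jog_arm([
  {"dx": 0.02,"dy": 0,"dz": 0,"twist": 0},
  {"dx": 0.02,"dy": 0,"dz": 0,"twist": 0},
  {"dx": 0.02,"dy": 0,"dz": 0,"twist": 0},
  {"dx": 0.02,"dy": 0,"dz": 0,"twist": 0},
  {"dx": 0.02,"dy": 0,"dz": -0.1,"twist": 0},
], gripper=255)

```text
t: 21.7
tool_pos: [0.4942, 0.0702, 0.1352]
tool_rot: [-2.41, -1.997, -0.005]
contact_force: [0.5, -0.5, -0.8]
opening: 0.0002
```

>>> jog_arm([
  {"dx": 0,"dy": 0,"dz": -0.2,"twist": 0},
  {"dx": 0,"dy": 0,"dz": -0.38,"twist": 0},
  {"dx": 0,"dy": 0,"dz": -0.38,"twist": 0},
  {"dx": 0,"dy": 0,"dz": -0.38,"twist": 0},
])

```text
t: 22.2
tool_pos: [0.4942, 0.0703, 0.1123]
tool_rot: [-2.41, -1.997, -0.005]
contact_force: [-0.1, 0.6, -0.1]
opening: 0.0001
```

```bash
python3 - <<'E'
from h import *
from station import ctrl
snap("wrist","w17");o=ctrl.get_obs();print(o["t"],o["tool_pos"],o["tool_rot"],o["contact_force"],o["wrist_torque"],o["opening"])
E
```

```text
22.25 [0.49445079 0.07024147 0.11267775] [-2.41028083 -1.99687568 -0.00542259] [ 0.9628572  -0.12570283 -0.47127274] [ 0.00301735 -0.03174515  0.00376194] 0.0002952830376053729
```

View pics/w17.png

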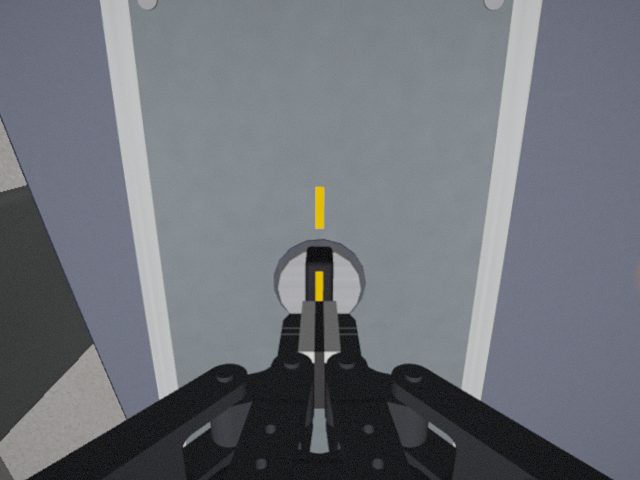

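>>> jog_arm([
  {"dx": 0,"dy": 0,"dz": -0.1,"twist": 0},
  {"dx": 0,"dy": 0,"dz": -0.17,"twist": 0},
  {"dx": 0,"dy": 0,"dz": -0.2,"twist": 0},
  {"dx": 0,"dy": 0,"dz": -0.2,"twist": 0},
])

```text
t: 22.75
tool_pos: [0.4946, 0.0702, 0.1012]
tool_rot: [-2.41, -1.997, -0.005]
contact_force: [-2.0, -0.2, 4.6]
opening: 0.0003
```

>>> jog_arm([
  {"dx": -0.01,"dy": 0,"dz": -0.05,"twist": 0},
  {"dx": -0.01,"dy": 0,"dz": -0.1,"twist": 0},
  {"dx": -0.01,"dy": 0,"dz": -0.1,"twist": 0},
])

```text
t: 23.12
tool_pos: [0.4947, 0.0702, 0.0966]
tool_rot: [-2.411, -1.998, -0.007]
contact_force: [-2.9, -0.8, 7.9]
opening: -0.0
```

```bash
python3 - <<'E'
from h import *
from station import ctrl
snap("wrist","w18");o=ctrl.get_obs();print(o["t"],o["tool_pos"],o["tool_rot"],o["contact_force"],o["wrist_torque"],o["opening"])
im=load("w18")
print(at_d(im,[[200,100],[440,100],[300,200],[340,200],[300,245],[320,150]])[:,2].round(4), at_d(load("w17"),[[200,100],[440,100],[300,200],[340,200],[300,245],[320,150]])[:,2].round(4))
E
```

```text
23.175 [0.49467315 0.07020784 0.09671539] [-2.41089205 -1.99757652 -0.00661154] [-2.14945688  0.18114595  7.87463341] [-0.04173615  0.51486233 -0.03669539] 0.0002719529242232766
[0.066  0.0671 0.0665 0.0663 0.0665 0.0671] [0.0738 0.0723 0.0739 0.0728 0.0753 0.0724]
```

View pics/w18.png

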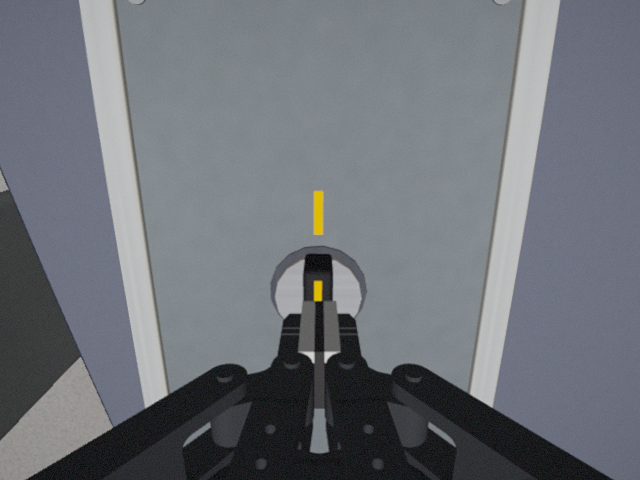

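>>> jog_arm([
  {"dx": -0.01,"dy": 0,"dz": -0.04,"twist": 0},
  {"dx": -0.01,"dy": 0,"dz": -0.08,"twist": 0},
  {"dx": -0.01,"dy": 0,"dz": -0.08,"twist": 0},
])

```text
t: 23.55
tool_pos: [0.4948, 0.0702, 0.0949]
tool_rot: [-2.411, -1.998, -0.007]
contact_force: [-7.7, -0.6, 15.6]
opening: -0.0003
```

>>> jog_arm([
  {"dx": -0.03,"dy": 0,"dz": -0.08,"twist": 0},
  {"dx": -0.03,"dy": 0,"dz": -0.08,"twist": 0},
  {"dx": -0.03,"dy": 0,"dz": -0.08,"twist": 0},
])

```text
t: 23.92
tool_pos: [0.4948, 0.0702, 0.0948]
tool_rot: [-2.412, -2.0, -0.01]
contact_force: [-9.9, -1.4, 23.2]
opening: 0.0003
```

>>> jog_arm([
  {"dx": -0.08,"dy": 0,"dz": -0.08,"twist": 0},
  {"dx": -0.08,"dy": 0,"dz": -0.08,"twist": 0},
  {"dx": -0.08,"dy": 0,"dz": -0.08,"twist": 0},
])

```text
t: 24.3
tool_pos: [0.4945, 0.0702, 0.0949]
tool_rot: [-2.417, -2.004, -0.023]
contact_force: [0.9, 0.3, 14.6]
opening: 0.0001
```

```bash
python3 - <<'E'
from h import *
from station import ctrl
snap("wrist","w19");snap("scene","s19");snap("top","t19");o=ctrl.get_obs();print(o["t"],o["tool_pos"],o["tool_rot"],o["contact_force"],o["wrist_torque"],o["opening"])
im=load("w19")
a=[]
for u,v in [(200,100),(440,100),(250,50),(400,50),(250,200),(400,200)]:
    uu,vv=np.meshgrid(range(u-10,u+11),range(v-10,v+11));a.append(np.median(at_d(im,np.c_[uu.ravel(),vv.ravel()])[:,2]))
print("cover",np.round(a,4))
b=[]
for u,v in [(100,100),(540,100),(105,150),(535,150)]:
    b.append(at_d(im,[[u,v]])[0,2])
print("frame",np.round(b,4))
for k,s,ce in comps(im,"yellow"): print(s,ce)
f=cv2.imread("pics/s19.png");cv2.imwrite("pics/s19c.png",cv2.resize(f[200:340,260:450],None,fx=4,fy=4,interpolation=cv2.INTER_CUBIC))
E
```

```text
24.45 [0.49449204 0.0702263  0.09489517] [-2.41719292 -2.00407838 -0.02283297] [ 0.65893478 -1.09180506 15.07858395] [ 0.00573843 -0.22452509 -0.00275193] -9.18625882401101e-05
cover [0.0651 0.0653 0.065  0.0651 0.065  0.0651]
frame [0.0654 0.065  0.0654 0.0652]
[314 191   9  44 357] [317.56302521 212.29131653]
[314 280   9  22 194] [318.03608247 290.5       ]
```

View pics/w19.png

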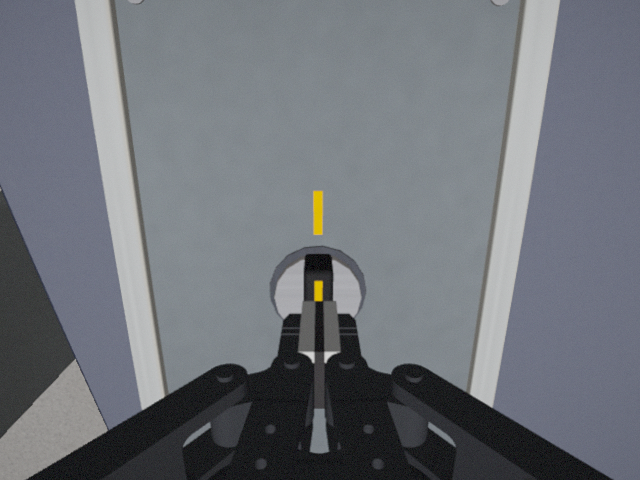

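View pics/s19c.png

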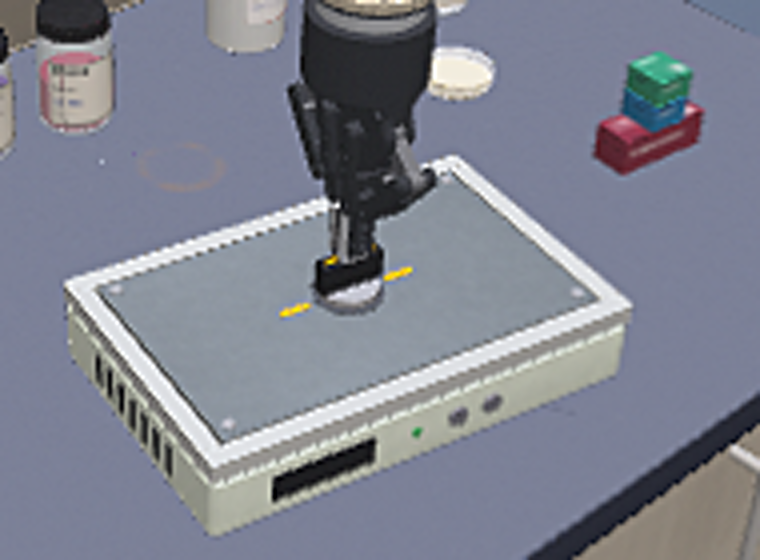

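>>> jog_arm([
  {"dx": -0.09,"dy": 0,"dz": -0.1,"twist": 0},
  {"dx": -0.1,"dy": 0,"dz": -0.12,"twist": 0},
  {"dx": -0.1,"dy": 0,"dz": -0.12,"twist": 0},
  {"dx": -0.1,"dy": 0,"dz": -0.12,"twist": 0},
])

```text
t: 24.95
tool_pos: [0.4945, 0.0702, 0.0948]
tool_rot: [2.413, 2.0, 0.04]
contact_force: [-0.6, 0.4, 22.1]
opening: -0.0002
```

```bash
python3 - <<'E'
from h import *
from station import ctrl
for i in range(4):
    im=snap("wrist",f"w20_{i}")
    o=ctrl.get_obs();print(o["t"],o["tool_pos"].round(5),o["contact_force"].round(1),o["opening"])
uu,vv=np.meshgrid(range(240,261),range(40,61));print(np.median(at_d(im,np.c_[uu.ravel(),vv.ravel()])[:,2]), at_d(im,[[100,100],[540,100]])[:,2])
for k,s,ce in comps(im,"yellow"): print(s,ce)
E
```

```text
25.0 [0.49452 0.07022 0.09484] [-0.1  0.6 22.1] -9.858374915643009e-05
25.05 [0.49453 0.07022 0.09485] [ 0.1  0.3 21.9] -1.2821656813496213e-05
25.1 [0.4945  0.07021 0.09481] [-0.9  0.4 21.7] -0.00020132229181648217
25.15 [0.4945  0.07022 0.09483] [ 0.3  0.7 21.7] 0.00011683166880532817
0.06511241579613264 [0.06535474 0.06547322]
[313 191   9  44 371] [316.73045822 212.59299191]
[314 280   9  22 194] [318.03608247 290.5       ]
```

```bash
python3 -c "
from station import ctrl
print(ctrl.finish_job())"
```

```text
the job is handed in; nothing more can be done
None
```

I did the whole job in the order asked and handed it in at about 25 s. The fingers are still pressing the cover down.

- **Stack:** After it was set down, the blue box measured within about 0.3 mm of the carton's centre, and about 0.5° out of square by my corner readings. The green box measured about 0.7 mm off centre towards the robot, and square within about 0.2°. The scene picture taken during the press shows the column standing.
- **Fastener:** I gripped the wing and turned it clockwise about 54°. Its line and the marks agree to within about 0.5°. After letting go, I saw both marks and the line within 0.5 px of one line. Once the gripper tilted slightly under load, the last picture showed the line and the visible mark 1.3 px apart.
- **Cover:** The closed fingertips press on the wing's top with a steady 22 N and almost no sideways force. The cover measured 65.1 mm and the frame 65.4 mm, which is flush within depth noise. Cover and fingers had stopped sinking.
- **Disagreements:**
  - The force read only about 8 N when the cover was already about 6.6 mm down, less than the text suggests, so I relied on the measured height as well as the force.
  - The overhead camera put the dryer's centre about 5–6 mm from where the wrist camera did. I used the wrist camera's figures.
- **Other things on the bench:** I did not touch the bottle or the petri dish, but I did not measure them again at the end.

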